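# Load the ink shaker, shut its guard and key it on

### The job

Slide the shaker's clear guard open, take the finished jar out and stand it on the cork coaster, and stand every ink tin from the bench upright in the shaker's well. Slide the guard fully shut again, and only then push the key from its wooden stand all the way into the switch and turn it clockwise as far as it goes, leaving it there. Leave the squeegee, tape roll and mug where they are.

Things in the scene. Friction and masses are not known exactly. Their poses are not given: they have to be found in the camera images.
- shaker: Fixed grey ink shaker, 165 (x) by 505 mm (y). Origin on the bench under the well's centre. Well open on top, inside 130 (x) by 200 (y), floor 6 mm, wall tops 58 mm above the bench; guard tracks 64 mm high along its long sides (x = +-76 to +-83). y = 105 to 315 mm: motor deck, 58 mm high, where the guard parks. y = -190 to -105 mm: console 40 mm high with the key switch.
- guard (a joint): Sliding guard over the well, a clear pane in a dark steel frame, 150 by 220 mm: 0 m is fully shut, 0.20 m is fully open; it slides along the shaker's +y to open and stays where it is left. Underside 61 mm, top 67 mm above the bench.
- guard_grip (a point): Middle of the guard's black upright handle bar (50 mm along the shaker's x, 12 mm thick along its y, standing 34 mm above the guard), 22 mm above the guard's top, 12 mm below the bar's own top. Moves with the guard. Axes as the shaker.
- switch (a joint): Turning barrel of the key switch on the console: 0 rad is off, 1.05 rad is on (its stop); positive is clockwise seen from above. It stays where it is left.
- keyway (a point): Centre of the keyway's mouth on top of the steel barrel (36 mm square, 25 mm tall), 65 mm above the bench, 147.5 mm from the well's centre along the shaker's -y. Turns with the barrel. The slot is 16 mm along this point's x by 8 mm along its y and 25 mm deep, with a 1.5 mm chamfer.
- tin1: Ink tin, plain metal with a paper label, cylinder 46 mm across and 50 mm tall (straight to 44 mm, then a lid 39 mm across); the bench holds two or three of the four. Origin at the centre of its underside, z up.
- tin2: Ink tin, plain metal with a paper label, cylinder 46 mm across and 50 mm tall (straight to 44 mm, then a lid 39 mm across); the bench holds two or three of the four. Origin at the centre of its underside, z up.
- tin3: Ink tin, plain metal with a paper label, cylinder 46 mm across and 50 mm tall (straight to 44 mm, then a lid 39 mm across); the bench holds two or three of the four. Origin at the centre of its underside, z up.
- tin4: Ink tin, plain metal with a paper label, cylinder 46 mm across and 50 mm tall (straight to 44 mm, then a lid 39 mm across); the bench holds two or three of the four. Origin at the centre of its underside, z up.
- jar: Finished jar, amber with a black cap, 38 mm across and 52 mm tall (straight to 40 mm, cap 33 mm across above), standing in the well at the start. Origin at the centre of its underside, z up.
- coaster: Round cork coaster fixed on the bench, 140 mm across, 5 mm thick. Origin at the centre of its underside.
- keystand: Dark wood key stand fixed on the bench, 60 by 45 by 26 mm tall, with a slot in which the key stands upright at the start. Origin at the centre of its underside.
- key: Switch key, 60 mm long, upright. Origin at the blade's tip, z up to the bow. Steel blade 14 (x) by 6 mm (y) to z = 22 mm (first 5 mm thinner), shoulder 26 by 16 mm from 22 to 28 mm, black bow 30 (x) by 10 mm (y) from 28 to 60 mm. Fits the keyway either way round; pushed home, the shoulder rests on the barrel.
- squeegee: Bystander: squeegee lying on the bench, 220 by 45 by 22 mm. Origin at the centre of its underside.
- tape: Bystander: cardboard-coloured tape roll, 96 mm across, 25 mm tall, lying flat. Origin at the centre of its underside.
- mug: Bystander: white mug, 76 mm across, 85 mm tall. Origin at the centre of its underside.

How it is judged (in metres and radians):
On the way, in this order (a step that is already met when the one before it is completed fails the run):
1. the guard is slid open, by at least 150 mm (value of joint guard above 0.15 m), for 0.2 s.
2. the jar stands on the coaster and every tin stands upright in the well, all let go (horizontal distance between jar and coaster below 0.06 m and height (world z) of jar below 0.012 m and angle between each of jar, tin1, tin2, tin3, tin4's own z axis and vertical below 0.15 rad and x of tin1 in the frame of shaker between -0.055 and 0.055 m and y of tin1 in the frame of shaker between -0.09 and 0.09 m and z of each of tin1, tin2, tin3, tin4 in the frame of shaker below 0.014 m and x of tin2 in the frame of shaker between -0.055 and 0.055 m and y of tin2 in the frame of shaker between -0.09 and 0.09 m and x of tin3 in the frame of shaker between -0.055 and 0.055 m and y of tin3 in the frame of shaker between -0.09 and 0.09 m and x of tin4 in the frame of shaker between -0.055 and 0.055 m and y of tin4 in the frame of shaker between -0.09 and 0.09 m and contact force between each of tin1, tin2, tin3, tin4, jar and the fingers below 0.2 N), for 0.2 s.
3. the guard is slid fully shut over the tins (within 6 mm) (value of joint guard below 0.006 m and x of tin1 in the frame of shaker between -0.055 and 0.055 m and y of tin1 in the frame of shaker between -0.09 and 0.09 m and z of each of tin1, tin2, tin3, tin4 in the frame of shaker below 0.014 m and angle between each of tin1, tin2, tin3, tin4's own z axis and vertical below 0.15 rad and x of tin2 in the frame of shaker between -0.055 and 0.055 m and y of tin2 in the frame of shaker between -0.09 and 0.09 m and x of tin3 in the frame of shaker between -0.055 and 0.055 m and y of tin3 in the frame of shaker between -0.09 and 0.09 m and x of tin4 in the frame of shaker between -0.055 and 0.055 m and y of tin4 in the frame of shaker between -0.09 and 0.09 m), for 0.2 s.
4. the key is pushed home in the switch with the guard shut (value of joint guard below 0.006 m and horizontal distance between key and keyway below 0.006 m and z of key in the frame of keyway below -0.017 m and angle between key's own z axis and vertical below 0.15 rad), for 0.2 s.
5. the key in the switch is turned clockwise to on (all of step 4 and value of joint switch above 0.9 rad), for 0.2 s.
At the end, for the whole second after the job is handed in: Every tin present upright (0.15 rad) on the well floor; jar upright on the coaster, within 60 mm of its centre; guard shut within 6 mm; key at least 17 of its 22 mm into the keyway, upright (0.15 rad), switch past 0.9 of 1.05 rad; all at rest (all of step 5 and horizontal distance between jar and coaster below 0.06 m and height (world z) of jar below 0.012 m and angle between each of jar, tin1, tin2, tin3, tin4's own z axis and vertical below 0.15 rad and x of tin1 in the frame of shaker between -0.055 and 0.055 m and y of tin1 in the frame of shaker between -0.09 and 0.09 m and z of each of tin1, tin2, tin3, tin4 in the frame of shaker below 0.014 m and x of tin2 in the frame of shaker between -0.055 and 0.055 m and y of tin2 in the frame of shaker between -0.09 and 0.09 m and x of tin3 in the frame of shaker between -0.055 and 0.055 m and y of tin3 in the frame of shaker between -0.09 and 0.09 m and x of tin4 in the frame of shaker between -0.055 and 0.055 m and y of tin4 in the frame of shaker between -0.09 and 0.09 m and linear speed of each of jar, key, tin1, tin2, tin3, tin4 below 0.02 m/s); the robot touches nothing.
It fails at once if the squeegee is moved by more than 30 mm (distance of squeegee from where it was at the start of the episode above 0.03 m).
It fails at once if the tape is moved by more than 30 mm (distance of tape from where it was at the start of the episode above 0.03 m).
It fails at once if the mug is moved by more than 30 mm (distance of mug from where it was at the start of the episode above 0.03 m).
Of tin1, tin2, tin3, tin4 only 2 to 3 are there at a start; the rules pass over those that are not, and their reading is None.
At some moment in a run one of tin1, tin2, tin3, tin4, jar may be knocked a few centimetres aside while the robot is not near it.
It also fails if it takes over 210 s, if anything falls off the work surface, if the arm or the gripper's body presses on something with over 40 N, if the wrist force passes 120 N, or if a joint passes its speed limit or range.

### The arm

A 7-joint arm with a two-finger parallel gripper is mounted at the origin on the work surface. World frame = base frame: x ahead of the robot, y to its left, z up, the work surface at z = 0. Lengths are in m, angles in degrees, forces in N, time in s.
With the tool pointing down it reaches from about 0.425 to 0.875 m from the base axis. Payload 4.7 kg.
Tool frame: the origin (TCP) lies at the very end of the fingers, on their centre line; the grasp point (between the pads) lies 19 mm behind it; z points along the fingers, y is the direction in which the jaws open and shut (so a half turn about z gives the same grasp; the last joint's range is limited). The gripper opens to 87 mm and grips with 3 to 60 N. Pads are 19 mm wide; open, the fingers measure 117 mm over their backs; the gripper's body (75 mm by 190 mm) begins 51 mm behind the grasp point.
Start: joints at [73.23, 18.392, -4.016, 83.108, 1.295, 78.541, -3.26], TCP at [0.196, -0.62, 0.223] pointing down, gripper open.
Joint ranges: [-163.93, 163.93], [-17.29, 119.83], [-79.2, 71.16], [3.27, 140.29], [-89.18, 269.18], [5.43, 117.66], [-154.24, 154.24]. Speed limits (degrees/s): [147.25, 147.25, 180, 180, 180, 180, 180].

### API

Orientations are given as [roll, pitch, yaw] about the fixed x, y, z axes, in that order (R = Rz(yaw) Ry(pitch) Rx(roll)).
In Python, from cell import monitor, read_camera, camera_info, env, look_for gives the robot as it stands.
- The arm moves only by the tool servo_tool, never from a script. Its argument "commands" is one flat list of numbers, 6 for each row, row after row: the shift along the tool's x, y, z in mm, then the turn, a rotation vector about the tool's x, y, z in degrees. A call has 1 to 10 rows; each row shifts and turns the commanded pose from where the row before left it, along the tool's axes as they then stand; what a row does not reach is not made up. A row lasts 1/10 s, in which the tool goes at most 50 mm and 8.59 degrees, less where a joint would pass 70% of its speed; a pose out of reach is approached as far as the arm can. A call is refused whole if a number of a shift passes 50 or a number of a turn 8.59, either way. A call with a gripper value outside its range is refused whole. "jaw" is the finger opening in mm, from 0 to 87, set as the call begins (left out, the last holds). The fingers move at their own pace and stop on an object; "newtons" is the grip in N (left out, the last holds). Time passes only in rows, so rows that do not move let the fingers close. It gives the time, the measured TCP pose, the force and the opening at its end, in the units of the state.
- monitor.get_obs(): the state, without advancing time (a new reading comes with each control period).
- read_camera(name): name is "scene" or "side" or "wrist"; returns (picture, depth): 384x512x3 uint8, red, green, blue; 384x512 float32, m along the optical axis (not along the pixel's ray), 0 where there is no reading.
- camera_info(name): a dict with "camera_matrix" (3x3 intrinsics, pixels), "R" (3x3) and "t" (3): a world point X has camera coordinates R X + t; the wrist camera has in their place "T_tool_cam" (4x4, takes a point from camera to tool coordinates, whose origin is the TCP and whose axes are the flange's). Camera axes: x right, y down, z forward; pixel columns grow to the right and rows downward; lengths in m; the calibration is good to about 2 mm. A picture is of the moment at which its call begins: read the wrist's pose just before it. camera_info takes no time and is no camera call.
- env.sign_off(): hands the job in, once; it reports no verdict.
Trained networks look in the newest picture that a camera, given by its name, has taken for a name from the list of things; names that differ only in an ending like _2 or _b are one class to them, and where a whole thing is asked for, a point or a joint stands for the part that bears it (a point fixed in the world has none). Each returns a list of dicts, best first, with "conf" (0 to 1); they miss things now and then, are a little off and sometimes report something else, mostly with a low value. They report only what shows in the picture. A call takes as long as a camera call.
- look_for(camera, label): "box" ([left, top, width, height] in pixels, round what is visible of it).
The state is a dict: "time_s": time; "qpos": joint angles; "joint_velocities": joint speeds; "effort": joint torques, N m; "tool_pos": TCP position; "tool_rot": TCP orientation; "force": force on the tool from outside, world axes, zero at the start; "wrist_torque": the same for the moment, N m; "grip_width": finger opening in m.
Only numpy, scipy, OpenCV 4.12 (cv2) and the standard library are available. Lean on these libraries where they do the work, as an engineer would, in place of code of your own. Each camera call takes 0.05 s, during which the arm holds its last target.

## Working session

There is one attempt and no reset: what is moved stays moved. The work goes in short steps, Python scripts to look and compute and a tool call to move; the robot and the scene stay as the last step left them, time stands still between calls to the robot, and variables do not carry over. Pictures are saved under pics/ and viewed, and the job is handed in when it is done.

Besides the shell and the picture viewer there is one more tool, called after "Emit:" in YAML: its name, and indented under it one key for each argument. servo_tool: Moves the arm, as the interface text tells. Its arguments: {"type":"object","properties":{"commands":{"type":"array","items":{"type":"number"}},"jaw":{"type":"number"},"newtons":{"type":"number"}},"required":["commands"]}

```bash
ls; mkdir -p pics
cat > h.py <<'E'
import numpy as np, cv2
from cell import monitor, read_camera, camera_info, env, look_for
def snap(cam,fn=None):
    o=monitor.get_obs()
    p,d=read_camera(cam)
    if fn: cv2.imwrite('pics/'+fn,p[:,:,::-1]); np.save('pics/'+fn+'.npy',d)
    return o,p,d
from scipy.spatial.transform import Rotation as Ro
def cloud(cam,d,o):
    i=camera_info(cam);K=np.array(i['camera_matrix'])
    v,u=np.mgrid[0:d.shape[0],0:d.shape[1]]
    P=np.stack([(u-K[0,2])/K[0,0]*d,(v-K[1,2])/K[1,1]*d,d],-1)
    if 'T_tool_cam' in i:
        T=np.array(i['T_tool_cam']); P=P@T[:3,:3].T+T[:3,3]
        R=Ro.from_euler('xyz',o['tool_rot'],degrees=True).as_matrix()
        P=P@R.T+np.array(o['tool_pos'])
    else:
        P=(P-np.array(i['t']))@np.array(i['R'])
    P[d<=0]=np.nan
    return P
E
python3 - <<'E'
from h import *
for c in ['scene','side','wrist']:
    o,p,d=snap(c,c+'0.png')
    i=camera_info(c); print(c,i)
    for l in ['shaker','guard','guard_grip','switch','keyway','tin1','jar','coaster','keystand','key','squeegee','tape','mug'] if c!='wrist' else []:
        print(l,[(x['conf'],x['box']) for x in look_for(c,l)][:5])
print(monitor.get_obs())
E
```

```text
pics
scene {'camera_matrix': array([[459.69618291,   0.        , 258.39823156],
       [  0.        , 459.69618291, 190.96488655],
       [  0.        ,   0.        ,   1.        ]]), 'R': array([[ 0.47747632,  0.87843449,  0.01921478],
       [ 0.62136635, -0.32212273, -0.71424142],
       [-0.62122478,  0.35297278, -0.69963561]]), 't': array([-0.27972797, -0.26599677,  1.81457088])}
shaker [(0.71, [192.3, 168.7, 169.4, 104.9]), (0.64, [184.4, 197.8, 23.4, 18.6])]
guard [(0.79, [225.8, 191.1, 86.2, 58.4])]
guard_grip [(0.77, [225.9, 189.2, 85.9, 57.2]), (0.43, [363.7, 160.8, 28.1, 38.0])]
switch [(0.69, [209.4, 230.0, 17.5, 15.7])]
keyway [(0.78, [211.8, 233.5, 14.0, 13.4]), (0.29, [195.4, 171.1, 166.3, 103.9])]
tin1 [(0.66, [250.6, 168.2, 13.5, 21.8]), (0.62, [232.6, 181.3, 14.6, 14.5]), (0.18, [359.6, 160.0, 29.7, 37.8])]
jar []
coaster [(0.85, [119.5, 205.2, 48.2, 41.7])]
keystand [(0.6, [182.1, 195.5, 27.7, 21.5])]
key [(0.39, [190.9, 194.0, 8.3, 12.8])]
squeegee [(0.69, [106.8, 247.7, 42.9, 71.3]), (0.51, [182.7, 197.6, 28.0, 17.9])]
tape [(0.67, [337.0, 141.4, 29.9, 20.1])]
mu
[... 1687 characters left out ...]
000e+00]])}
{'time_s': 1.45, 'qpos': array([73.22852304, 18.39144808, -4.01657753, 83.10764298,  1.29377151,
       78.53936475, -3.26198307]), 'joint_velocities': array([ 0.01965018,  0.06301658,  0.08748784,  0.04032912,  0.01679732,
       -0.08158065,  0.13927799]), 'effort': array([-2.77957606e-04, -4.91097450e+01, -4.03042194e-01, -3.12768102e+01,
       -6.37139962e-02,  3.36537324e-02,  5.93600262e-06]), 'tool_pos': array([ 0.19631085, -0.61967761,  0.22259117]), 'tool_rot': array([1.79993392e+02, 1.30135390e-03, 1.75785011e+01]), 'force': array([-1.19511492,  0.0235497 ,  0.79875715]), 'wrist_torque': array([ 0.0325652 , -0.02959776,  0.01834302]), 'grip_width': 0.08723888321432098}
```

Run:
```python
import cv2
a=cv2.imread('pics/scene0.png'); cv2.imwrite('pics/sz.png',cv2.resize(a[120:330,90:400],None,fx=2.5,fy=2.5,interpolation=cv2.INTER_CUBIC))
a=cv2.imread('pics/side0.png'); cv2.imwrite('pics/dz.png',cv2.resize(a[130:360,110:350],None,fx=2.5,fy=2.5,interpolation=cv2.INTER_CUBIC))
```

```text
(no output)
```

View pics/sz.png

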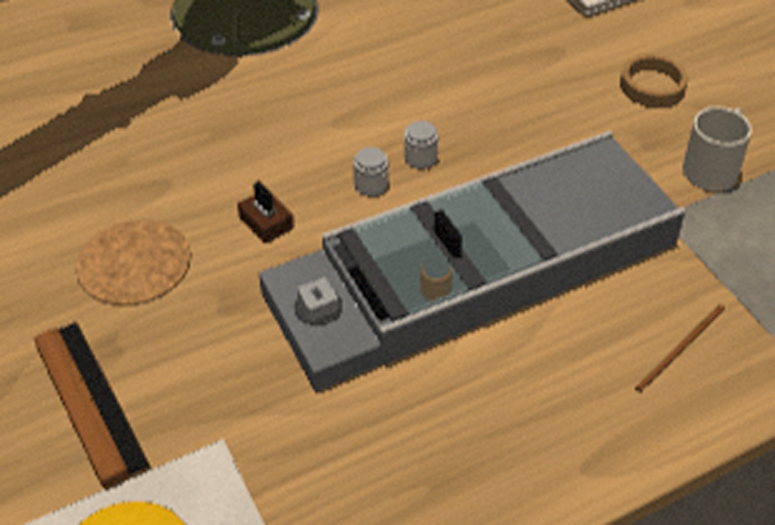

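View pics/dz.png

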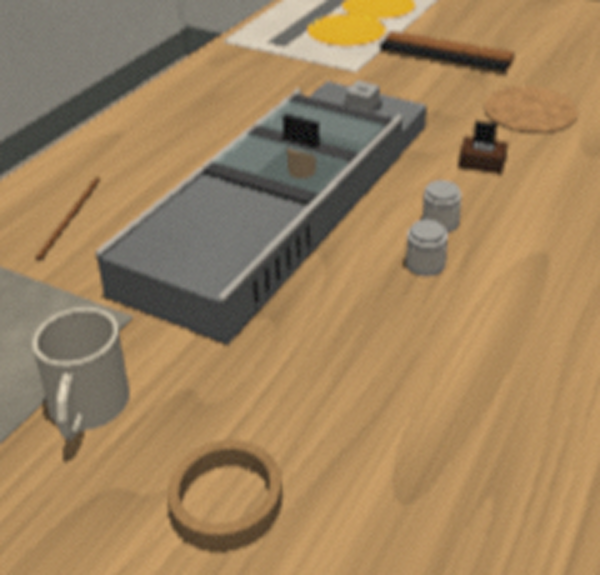

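View pics/wrist0.png

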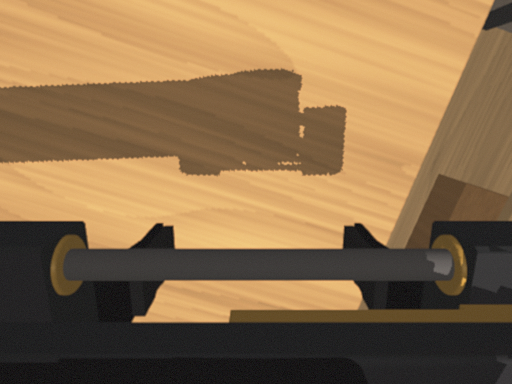

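The scene view shows two tins (zoom 372,172 and 421,145), the jar (435,280) under the guard, key in its stand (265,205), the switch, coaster, mug, tape and squeegee. The side view agrees. Next I measure positions from depth.

Run:
```python
from h import *
boxes={'scene':dict(tinA=[250.6,168.2,13.5,21.8],tinB=[232.6,181.3,14.6,14.5],key=[190.9,194,8.3,12.8],stand=[184,197,24,19],coaster=[119.5,205.2,48.2,41.7],grip=[260,200,18,24],sw=[209,230,17,16],mug=[361,163,31,34],tape=[337,141,30,20],sq=[106,247,43,71]),
'side':dict(tinA=[280.7,202.9,13.6,16.5],tinB=[270.4,214.3,18.3,27.3],stand=[293.5,184.4,17.6,17.5],coaster=[304,162,37,25],grip=[222,174,18,16],sw=[246,163,16,11],mug=[121.5,253.8,38,52],tape=[178,309,44,41],sq=[263,142,52,15])}
for c in boxes:
    d=np.load(f'pics/{c}0.png.npy'); P=cloud(c,d,None)
    np.save('pics/P_'+c+'.npy',P)
    for n,b in boxes[c].items():
        x,y,w,h=[int(round(k)) for k in b]
        Q=P[y:y+h,x:x+w].reshape(-1,3); Q=Q[~np.isnan(Q[:,0])]
        zt=np.percentile(Q[:,2],97)
        T=Q[Q[:,2]>zt-.008]
        print(c,n,'ztop %.3f'%zt,'top mid',np.round((T.min(0)+T.max(0))/2,3),'ext',np.round(T.max(0)-T.min(0),3),len(T))
    # shaker: points with z 0.03..0.07
# shaker deck rect
d=None
for c in boxes:
    P=np.load('pics/P_'+c+'.npy').reshape(-1,3); 
    m=(P[:,2]>.05)&(P[:,2]<.075)&(P[:,0]>.3)&(P[:,0]<1)
    x=P[m]; print(c,len(x),np.round(np.percentile(x,[1,50,99],axis=0),3))
    r=cv2.minAreaRect((x[:,:2]*1000).astype(np.float32)); print(r)
```

```text
scene tinA ztop 0.053 top mid [0.426 0.084 0.05 ] ext [0.045 0.041 0.009] 86
scene tinB ztop 0.053 top mid [0.445 0.003 0.051] ext [0.04  0.039 0.012] 72
scene key ztop 0.066 top mid [ 0.446 -0.15   0.064] ext [0.028 0.013 0.009] 21
scene stand ztop 0.049 top mid [ 0.445 -0.151  0.055] ext [0.03  0.014 0.026] 29
scene coaster ztop 0.009 top mid [ 0.43  -0.32   0.007] ext [0.228 0.179 0.012] 1458
scene grip ztop 0.102 top mid [0.634 0.007 0.099] ext [0.052 0.014 0.011] 68
scene sw ztop 0.068 top mid [ 0.631 -0.163  0.066] ext [0.041 0.036 0.011] 130
scene mug ztop 0.086 top mid [0.632 0.423 0.083] ext [0.077 0.079 0.011] 129
scene tape ztop 0.029 top mid [0.449 0.461 0.026] ext [0.098 0.094 0.01 ] 172
scene sq ztop 0.024 top mid [ 0.613 -0.434  0.022] ext [0.223 0.061 0.012] 857
side tinA ztop 0.053 top mid [0.438 0.029 0.049] ext [0.042 0.085 0.009] 95
side tinB ztop 0.052 top mid [0.423 0.088 0.049] ext [0.042 0.042 0.01 ] 128
side stand ztop 0.043 top mid [ 0.442 -0.15   0.042] ext [0.029 0.017 0.014] 31
side coaster ztop 0.049 top mid [ 0.434 -0.151  0.054] ext [0.016 0.014 0.024] 36
side grip ztop 0.103 top mid [0.633 0.009 0.1  ] ext [0.05  0.016 0.009] 54
side sw ztop 0.069 top mid [ 0.628 -0.137  0.066] ext [0.043 0.089 0.009] 78
side mug ztop 0.086 top mid [0.632 0.424 0.083] ext [0.077 0.077 0.01 ] 278
side tape ztop 0.027 top mid [0.448 0.464 0.024] ext [0.096 0.094 0.009] 579
side sq ztop 0.025 top mid [ 0.61  -0.431  0.023] ext [0.216 0.062 0.01 ] 258
scene 6046 [[ 0.435 -0.169  0.051]
 [ 0.64   0.078  0.063]
 [ 0.718  0.449  0.071]]
((563.9041137695312, 150.30210876464844), (660.0906982421875, 312.1866455078125), 89.07785034179688)
side 5667 [[ 0.427 -1.544  0.051]
 [ 0.624  0.151  0.061]
 [ 0.893  0.473  0.073]]
((668.0082397460938, -553.8341064453125), (357.35009765625, 2083.92431640625), 8.595890045166016)
```

Run:
```python
from h import *
for c in ['scene','side']:
    P=np.load('pics/P_'+c+'.npy').reshape(-1,3)
    def rect(n,lo,hi,sub=(1,99)):
        m=np.all((P>lo)&(P<hi),axis=1); x=P[m]
        r=cv2.minAreaRect((x[:,:2]*1000).astype(np.float32)); print(c,n,len(x),[np.round(k,1) for k in r],'zmed',np.round(np.median(x[:,2]),4)); return x
    rect('shaker',[.5,-.25,.03],[.78,.36,.075])
    rect('console',[.5,-.25,.034],[.78,-.1,.046])
    rect('switchtop',[.59,-.2,.058],[.67,-.125,.075])
    rect('bar',[.57,-.05,.08],[.7,.06,.12])
    rect('stand',[.38,-.22,.015],[.5,-.08,.034])
    rect('bow',[.38,-.22,.042],[.5,-.08,.08])
    rect('tinA',[.38,.05,.02],[.47,.13,.07])
    rect('tinB',[.40,-.03,.02],[.49,.045,.07])
    x=rect('coast',[.3,-.45,.0035],[.6,-.2,.012])
# coaster by colour/edge: grid of heights
    # residual tall things
    m=(P[:,2]>.015)&(P[:,0]>.15)&(P[:,0]<.95)&(abs(P[:,1])<.7)
    H,_,_=np.histogram2d(P[m,0],P[m,1],bins=[np.arange(.15,.96,.04),np.arange(-.7,.71,.04)])
    for r in H: print(''.join('#' if v>8 else '.' for v in r))
```

```text
scene shaker 7444 [array([633.4,  49.2]), array([509.9, 172.7]), np.float64(89.2)] zmed 0.0601
scene console 1185 [array([ 629.5, -154.1]), array([170.5, 106.2]), np.float64(0.3)] zmed 0.0401
scene switchtop 139 [array([ 630.6, -162.9]), array([41.1, 36.1]), np.float64(0.7)] zmed 0.0644
scene bar 103 [array([634.2,   7.2]), array([14.3, 53.3]), np.float64(87.7)] zmed 0.0979
scene stand 195 [array([ 442.3, -150.8]), array([63.5, 47.1]), np.float64(10.9)] zmed 0.0255
scene bow 53 [array([ 444.2, -150.1]), array([31.1, 11.2]), np.float64(14.7)] zmed 0.0604
scene tinA 167 [array([425.7,  84.7]), array([40.8, 47.2]), np.float64(62.0)] zmed 0.0455
scene tinB 186 [array([ 4.429e+02, -1.000e-01]), array([48. , 43.8]), np.float64(7.8)] zmed 0.0452
scene coast 1253 [array([ 450. , -325.3]), array([249.5, 299.3]), np.float64(89.9)] zmed 0.0054
...#####.....................######
..####.......................######
.............................######
...................................
...................................
...................................
.............#...#.#........##.....
...
[... 1305 characters left out ...]
..........#.....
#####........................#.....
###..........................##....
...................................
...................................
...................................
.............##..####.......###....
.............##..####......####....
......#.....................###....
......##....#######................
......##....##############.........
......##....##############.###.....
......##.....#############.###.....
......##....##############.........
..................#######..........
...................................
...................................
...................................
............................####...
...................................
```

Emit:
servo_tool:
  commands: [0, 0, 0, 0, 0, 6.1, 0, 0, 0, 0, 0, 6.1, 0, 0, 0, 0, 0, 6.1, 20, -30, 4, 0, 0, 0, 25, -37, 4, 0, 0, 0, 25, -37, 4, 0, 0, 0, 25, -37, 4, 0, 0, 0, 25, -37, 4, 0, 0, 0, 25, -37, 4, 0, 0, 0, 20, -30, 4, 0, 0, 0]

```text
time_s: 2.45
tool_pos: [0.366, -0.3743, 0.1948]
tool_rot: [180.0, -0.0, -0.6]
force: [0.7, 0.2, -0.1]
grip_width: 0.0871
```

```bash
cat >> h.py <<'E'
def to(x,y,z,yaw=None,o=None):
    """print tool-axis shift (mm) from measured pose to target (m); yaw turn first"""
    o=o or monitor.get_obs(); p=np.array(o['tool_pos']); y0=o['tool_rot'][2]
    yw=y0 if yaw is None else yaw
    R=Ro.from_euler('xyz',[180,0,yw],degrees=True).as_matrix()
    R0=Ro.from_euler('xyz',o['tool_rot'],degrees=True).as_matrix()
    print('t',round(o['time_s'],2),'pos',np.round(p*1000,1),'rot',np.round(o['tool_rot'],2),'F',np.round(o['force'],1),'w',round(o['grip_width']*1000,1))
    print('turn about tool z',round(((y0-yw+180)%360)-180,2),'then shift mm',np.round(R.T@(np.array([x,y,z])-p)*1000,1))
E
python3 - <<'E'
from h import *
to(.6335,.0085,.15,-.8)
o,p,d=snap('wrist','w1.png')
E
```

```text
t 2.45 pos [ 366.  -374.3  194.8] rot [ 1.7998e+02 -5.0000e-02 -6.1000e-01] F [ 0.7  0.2 -0.1] w 87.1
turn about tool z 0.19 then shift mm [ 262.1 -386.5   44.8]
```

View pics/w1.png

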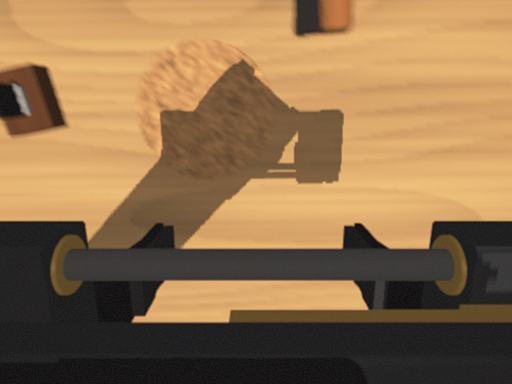

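The wrist view shows the coaster (centre about 207,110) and the key stand at the left edge (28,100).

Run:
```python
from h import *
o=monitor.get_obs(); d=np.load('pics/w1.png.npy'); P=cloud('wrist',d,o); np.save('pics/P_w1.npy',P)
print(P[110,207],P[40,207],P[178,210],P[110,139],P[110,274])
d=np.load('pics/scene0.png.npy'); P=cloud('scene',d,None); print(P[225,144])
```

```text
[ 0.43645395 -0.31449629  0.00409638] [ 5.03060173e-01 -3.16633313e-01  2.46886784e-04] [ 0.36624922 -0.31512753  0.00610562] [ 4.36679516e-01 -2.43693330e-01  3.25393755e-05] [ 0.43622884 -0.38273597  0.00445853]
[ 0.44071147 -0.32354135  0.00972819]
```

Emit:
servo_tool:
  commands: [15, -22, 2, 0, 0, 0.2, 25, -37, 4, 0, 0, 0, 30, -44, 5, 0, 0, 0, 30, -44, 5, 0, 0, 0, 30, -44, 5, 0, 0, 0, 30, -44, 5, 0, 0, 0, 30, -44, 5, 0, 0, 0, 30, -44, 5, 0, 0, 0, 25, -37, 5, 0, 0, 0, 17, -27, 4, 0, 0, 0]
  jaw: 60

```text
time_s: 3.5
tool_pos: [0.6218, -0.0076, 0.1513]
tool_rot: [-179.9, -0.0, -0.8]
force: [0.4, -0.2, -0.7]
grip_width: 0.06
```

Run:
```python
from h import *
to(.6335,.0085,.076,-.8)
o,p,d=snap('wrist','w2.png')
P=cloud('wrist',d,o)
b=P[(P[...,2]>.085)&(P[...,2]<.11)]
print(len(b), cv2.minAreaRect((b[:,:2]*1000).astype(np.float32)))
```

```text
t 3.5 pos [621.8  -7.6 151.3] rot [-1.7992e+02 -3.0000e-02 -7.7000e-01] F [ 0.4 -0.2 -0.7] w 60.0
turn about tool z 0.03 then shift mm [ 11.5 -16.3  75.3]
1446 ((632.38720703125, 8.220263481140137), (12.06701374053955, 49.811737060546875), 89.04707336425781)
```

View pics/w2.png

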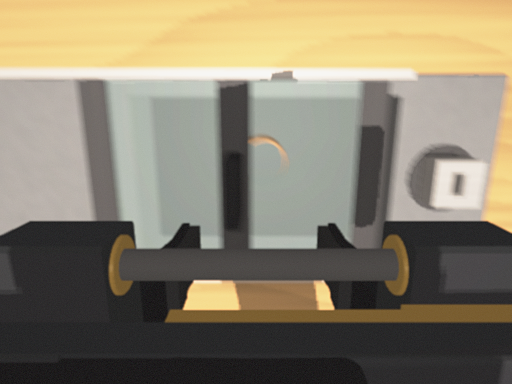

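The bar is at (632,8), and the keyway is at pixel (459,183) with its slot running along world x. Descend and grip.

Emit:
servo_tool:
  commands: [10, -16, 5, 0, 0, 0, 0, 0, 20, 0, 0, 0, 0, 0, 25, 0, 0, 0, 0, 0, 15, 0, 0, 0, 0, 0, 10, 0, 0, 0, 0, 0, 0, 0, 0, 0]

```text
time_s: 4.15
tool_pos: [0.6298, 0.0043, 0.0751]
tool_rot: [180.0, 0.1, -0.9]
force: [-0.9, 0.5, 0.3]
grip_width: 0.0601
```

Emit:
servo_tool:
  commands: [0, 0, 0, 0, 0, 0, 0, 0, 0, 0, 0, 0, 0, 0, 0, 0, 0, 0, 0, 0, 0, 0, 0, 0, 0, 0, 0, 0, 0, 0, 0, 0, 0, 0, 0, 0]
  jaw: 0
  newtons: 25

```text
time_s: 4.75
tool_pos: [0.6308, 0.0048, 0.0766]
tool_rot: [180.0, -0.0, -0.9]
force: [-0.5, 0.5, -0.0]
grip_width: 0.02
```

Emit:
servo_tool:
  commands: [0, -2, 0, 0, 0, 0, 0, -2, 0, 0, 0, 0, 0, 0, 0, 0, 0, 0]

```text
time_s: 5.05
tool_pos: [0.6308, 0.0088, 0.0766]
tool_rot: [180.0, -0.0, -0.9]
force: [-0.1, -1.2, 1.3]
grip_width: 0.0118
```

Emit:
servo_tool:
  commands: [0, -5, 0, 0, 0, 0, 0, -15, 0, 0, 0, 0, 0, -24, 0, 0, 0, 0, 0, -28, 0, 0, 0, 0, 0, -28, 0, 0, 0, 0, 0, -28, 0, 0, 0, 0, 0, -28, 0, 0, 0, 0, 0, -24, 0, 0, 0, 0, 0, -12, 0, 0, 0, 0, 0, -5, 0, 0, 0, 0]

```text
time_s: 6.05
tool_pos: [0.6335, 0.1854, 0.0762]
tool_rot: [178.1, 0.4, -1.5]
force: [-12.9, -40.0, 20.7]
grip_width: 0.0124
```

Emit:
servo_tool:
  commands: [0, -2, 0, 0, 0, 0, 0, 0, 0, 0, 0, 0, 0, 0, 0, 0, 0, 0]

```text
time_s: 6.35
tool_pos: [0.6336, 0.1854, 0.0762]
tool_rot: [178.1, 0.5, -1.7]
force: [-12.4, -36.7, 18.3]
grip_width: 0.0121
```

Emit:
servo_tool:
  commands: [0, 12, 0, 0, 0, 0, 0, 8, 0, 0, 0, 0, 0, 0, 0, 0, 0, 0]

```text
time_s: 6.65
tool_pos: [0.6337, 0.1854, 0.0763]
tool_rot: [179.8, 0.0, -1.0]
force: [-0.7, -7.4, 2.6]
grip_width: 0.0112
```

Run:
```python
from h import *
to(.633,.208,.076,-.8)
for c in ['scene','wrist','side']:
    o,p,d=snap(c,c+'3.png')
a=cv2.imread('pics/scene3.png')[120:330,150:400]; b=cv2.imread('pics/side3.png')[130:340,110:310]
cv2.imwrite('pics/z3.png',np.hstack([cv2.resize(a,None,fx=1.75,fy=1.75,interpolation=2),cv2.resize(b,None,fx=1.75,fy=1.75,interpolation=2)]))
```

```text
t 6.65 pos [633.7 185.4  76.3] rot [ 1.798e+02  2.000e-02 -1.020e+00] F [-0.7 -7.4  2.6] w 11.2
turn about tool z -0.22 then shift mm [ -1.  -22.6   0.3]
```

View pics/z3.png

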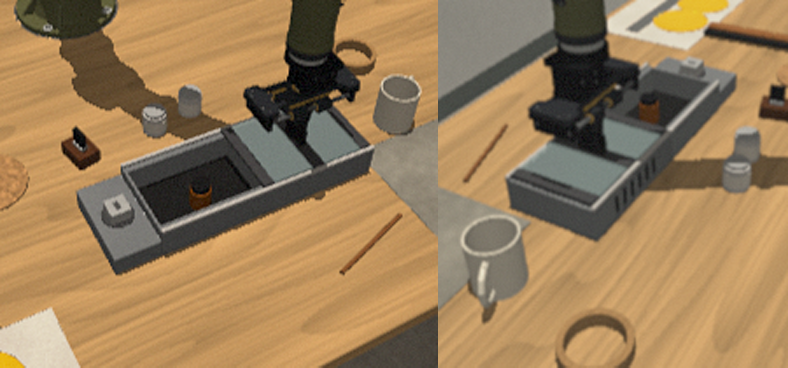

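View pics/wrist3.png

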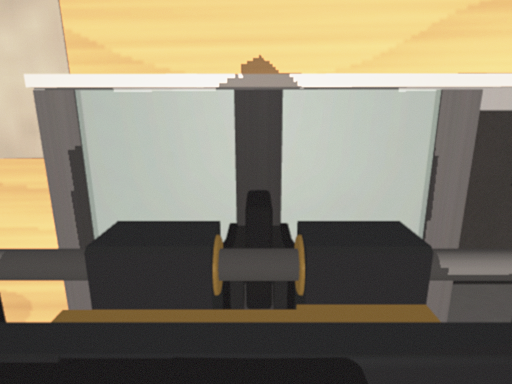

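The guard looks fully open: its edge is about 6 mm from the deck end, so it must have started about 22 mm ajar. That puts the bar at y ≈ -14 when shut. A brown bump by the far track (wrist 260,65) still needs checking.

Run:
```python
from h import *
o=monitor.get_obs()
d=np.load('pics/wrist3.png.npy'); P=cloud('wrist',d,o)
for v,u in [(60,260),(65,260),(72,260),(82,260),(70,200),(82,200),(100,500),(90,482)]: print(v,u,np.round(P[v,u],3))
P=cloud('scene',np.load('pics/scene3.png.npy'),None)
for u,v in [(318,195),(300,205),(200,185),(202,195)]: 
    U=int(150+u/1.75);V=int(120+v/1.75); print(np.round(P[V,U],3))
# jar & tins from scene/side
P2=cloud('side',np.load('pics/side3.png.npy'),None)
for n,Q in [('scene',P.reshape(-1,3)),('side',P2.reshape(-1,3))]:
    for nm,lo,hi in [('jar',[.57,-.12,.045],[.695,.08,.08]),('tinA',[.38,.05,.046],[.47,.13,.07]),('tinB',[.40,-.03,.046],[.49,.045,.07])]:
        x=Q[np.all((Q>lo)&(Q<hi),axis=1)]
        if len(x)>3: print(n,nm,len(x),np.round((x.min(0)+x.max(0))/2,4),np.round(np.ptp(x,axis=0),3),np.round(x[:,2].max(),3))
```

```text
60 260 [ 0.732  0.183 -0.   ]
65 260 [ 0.729  0.183 -0.   ]
72 260 [ 0.724  0.183 -0.   ]
82 260 [0.714 0.184 0.064]
70 200 [ 0.726  0.223 -0.   ]
82 200 [0.714 0.214 0.064]
100 500 [0.703 0.06  0.058]
90 482 [0.708 0.075 0.067]
[0.725 0.181 0.003]
[ 0.729  0.141 -0.   ]
[ 0.648 -0.016  0.056]
[ 0.66  -0.019  0.043]
scene jar 287 [ 0.6326 -0.0201  0.0584] [0.125 0.2   0.027] 0.072
scene tinA 83 [0.4258 0.0849 0.0505] [0.037 0.042 0.009] 0.055
scene tinB 83 [ 4.393e-01 -4.000e-04  5.040e-02] [0.044 0.042 0.009] 0.055
side jar 252 [ 0.6327 -0.02    0.0575] [0.124 0.2   0.024] 0.07
side tinA 109 [0.4244 0.0878 0.0497] [0.039 0.041 0.007] 0.053
side tinB 92 [0.4383 0.0031 0.0503] [0.038 0.043 0.008] 0.054
```

Emit:
servo_tool:
  commands: [0, 0, 0, 0, 0, 0, 0, 0, 0, 0, 0, 0, 0, 0, 0, 0, 0, 0, 0, 0, -20, 0, 0, 0, 0, 0, -40, 0, 0, 0, -10, 30, -40, 0, 0, 0, -20, 45, -25, 0, 0, 0, -20, 45, 0, 0, 0, 0, -16, 45, 0, 0, 0, 0, -8, 40, 0, 0, 0, 0]
  jaw: 60

```text
time_s: 7.8
tool_pos: [0.5574, -0.0114, 0.1987]
tool_rot: [-180.0, -0.0, -0.8]
force: [0.9, 0.5, -0.6]
grip_width: 0.0596
```

Run:
```python
from h import *
o,p,d=snap('wrist','w4.png')
P=cloud('wrist',d,o)
x=P[(P[...,2]>.035)&(P[...,2]<.075)&(P[...,0]<.69)&(P[...,0]>.58)&(P[...,1]>-.1)&(P[...,1]<.06)]
print(len(x),cv2.minAreaRect((x[:,:2]*1000).astype(np.float32)),x[:,2].max())
x=P[(P[...,2]>.055)&(P[...,2]<.075)&(P[...,1]>-.19)&(P[...,1]<-.12)]
if len(x): print('barrel',len(x),cv2.minAreaRect((x[:,:2]*1000).astype(np.float32)),x[:,2].max())
to(.64,-.02,.12)
```

```text
1426 ((646.169677734375, -13.092096328735352), (36.78363800048828, 36.804901123046875), 89.92652893066406) 0.06041333867793275
barrel 1996 ((659.1314697265625, -149.3455810546875), (109.38549041748047, 45.95038986206055), 21.18520736694336) 0.06718392605454218
t 7.85 pos [556.7 -20.7 198.4] rot [ 1.7967e+02  5.0000e-02 -1.3800e+00] F [-2.2 -7.1 -1.7] w 60.3
turn about tool z 0.0 then shift mm [83.3 -2.8 78.4]
```

View pics/w4.png

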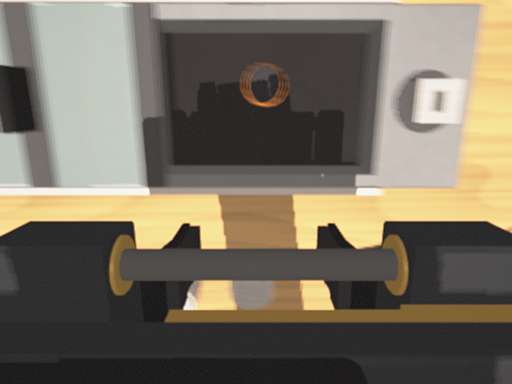

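```bash
cat >> h.py <<'E'
def objs(o,d,cam='wrist',regs={}):
    P=cloud(cam,d,o)
    for n,(lo,hi) in regs.items():
        x=P[np.all((P>lo)&(P<hi),axis=-1)]
        if len(x)<5: print(n,'none');continue
        r=cv2.minAreaRect((x[:,:2]*1000).astype(np.float32))
        c,rad=cv2.minEnclosingCircle((x[:,:2]*1000).astype(np.float32))
        print(n,len(x),'rect',np.round(r[0],1),np.round(r[1],1),round(r[2],1),'circ',np.round(c,1),round(rad,1),'zmax %.3f'%np.percentile(x[:,2],98))
E
python3 - <<'E'
from h import *
snap('wrist'); o,p,d=snap('wrist','w5.png')
objs(o,d,regs={'jar':([.58,-.1,.035],[.69,.06,.075]),'jartop':([.58,-.1,.05],[.69,.06,.075]),'barrel':([.6,-.2,.055],[.66,-.12,.08]),'tins':([.4,-.05,.04],[.49,.05,.075]),'well':([.5,-.2,.05],[.8,.06,.062])})
to(.64,-.02,.12)
P=cloud('wrist',d,o)
f=P[(P[...,2]<.012)&(P[...,2]>.001)&(P[...,0]>.56)&(P[...,0]<.71)&(P[...,1]>-.12)&(P[...,1]<.095)]
print('floor',np.round(f.min(0),3),np.round(f.max(0),3),cv2.minAreaRect((f[:,:2]*1000).astype(np.float32)))
E
```

```text
jar 1433 rect [645.6 -13.5] [36.9 36.8] 88.6 circ [646.1 -13.4] 18.9 zmax 0.059
jartop 1171 rect [646.  -13.3] [31.  32.7] 88.5 circ [646.  -13.3] 16.3 zmax 0.060
barrel 1992 rect [ 629.5 -161.4] [37.5 36. ] 88.9 circ [ 629.4 -161.3] 25.3 zmax 0.066
tins 1068 rect [437.4   2.9] [44.3 35.1] 88.6 circ [439.1   2.7] 23.0 zmax 0.051
well 10000 rect [629.6 -52.4] [227.8 157.9] 88.8 circ [632.6 -40.7] 126.0 zmax 0.061
t 7.95 pos [558.3 -13.6 198.4] rot [ 1.7996e+02 -3.0000e-02 -1.2000e+00] F [-0.1  1.7  0.8] w 59.8
turn about tool z 0.0 then shift mm [81.8  4.7 78.4]
floor [ 0.565 -0.116  0.003] [0.699 0.087 0.012] ((631.8953857421875, -14.040321350097656), (201.34986877441406, 130.7903594970703), 89.09339141845703)
```

Emit:
servo_tool:
  commands: [15, 0, 5, 0, 0, 0, 30, -1, 25, 0, 0, 0, 28, -1, 30, 0, 0, 0, 15, 0, 30, 0, 0, 0, 0, 0, 30, 0, 0, 0, 0, 0, 25, 0, 0, 0, 0, 0, 20, 0, 0, 0, 0, 0, 10, 0, 0, 0, 0, 0, 3, 0, 0, 0, 0, 0, 0, 0, 0, 0]

```text
time_s: 8.95
tool_pos: [0.647, -0.0092, 0.0206]
tool_rot: [-180.0, -0.0, -0.8]
force: [1.1, -0.3, 0.3]
grip_width: 0.06
```

Emit:
servo_tool:
  commands: [0, 0, 0, 0, 0, 0, 0, 0, 0, 0, 0, 0, 0, 0, 0, 0, 0, 0, 0, 0, 0, 0, 0, 0, 0, 0, 0, 0, 0, 0]
  jaw: 20
  newtons: 20

```text
time_s: 9.45
tool_pos: [0.647, -0.0111, 0.0211]
tool_rot: [180.0, -0.1, -0.9]
force: [-0.5, -1.3, 2.8]
grip_width: 0.0375
```

Emit:
servo_tool:
  commands: [0, 0, -15, 0, 0, 0, 0, 0, -35, 0, 0, 0, 0, 0, -40, 0, 0, 0, -20, 30, -20, 0, 0, 0, -30, 45, 0, 0, 0, 0, -30, 45, 0, 0, 0, 0, -30, 45, 0, 0, 0, 0, -30, 45, 0, 0, 0, 0, -30, 45, 0, 0, 0, 0, -25, 38, 10, 0, 0, 0]

```text
time_s: 10.45
tool_pos: [0.4579, -0.2859, 0.1225]
tool_rot: [179.9, -0.2, -1.0]
force: [0.9, -0.6, -1.5]
grip_width: 0.0374
```

Run:
```python
from h import *
to(.436,-.314,.0215)
```

```text
t 10.45 pos [ 457.9 -285.9  122.5] rot [ 1.7986e+02 -1.7000e-01 -9.5000e-01] F [ 0.9 -0.6 -1.5] w 37.4
turn about tool z 0.0 then shift mm [-21.4  28.5 101. ]
```

Emit:
servo_tool:
  commands: [-10, 8, 10, 0, 0, 0, -8, 6, 25, 0, 0, 0, 0, 0, 25, 0, 0, 0, 0, 0, 20, 0, 0, 0, 0, 0, 8, 0, 0, 0, 0, 0, 2, 0, 0, 0, 0, 0, 0, 0, 0, 0]

```text
time_s: 11.15
tool_pos: [0.4409, -0.2972, 0.031]
tool_rot: [180.0, -0.0, -0.9]
force: [0.4, 0.1, -0.3]
grip_width: 0.0374
```

Run:
```python
from h import *
to(.436,-.314,.0205)
```

```text
t 11.15 pos [ 440.9 -297.2   31. ] rot [ 1.7998e+02 -4.0000e-02 -8.9000e-01] F [ 0.4  0.1 -0.3] w 37.4
turn about tool z 0.0 then shift mm [-4.7 16.9 10.5]
```

Emit:
servo_tool:
  commands: [-3, 10, 2, 0, 0, 0, -2, 7, 4, 0, 0, 0, 0, 0, 4, 0, 0, 0, 0, 0, 0, 0, 0, 0]

```text
time_s: 11.55
tool_pos: [0.4346, -0.3149, 0.0202]
tool_rot: [180.0, 0.0, -1.0]
force: [0.2, 0.2, -0.6]
grip_width: 0.0376
```

Emit:
servo_tool:
  commands: [0, 0, 0, 0, 0, 0, 0, 0, 0, 0, 0, 0, 0, 0, 0, 0, 0, 0, 0, 0, -10, 0, 0, 0, 0, 0, -30, 0, 0, 0, 0, 0, -40, 0, 0, 0, 0, 0, -40, 0, 0, 0, 0, 0, -40, 0, 0, 0, 0, 0, -10, 0, 0, 0, 0, 0, 0, 0, 0, 0]
  jaw: 62

```text
time_s: 12.55
tool_pos: [0.4362, -0.3149, 0.1931]
tool_rot: [179.8, -0.2, -0.9]
force: [-0.2, 0.8, 0.3]
grip_width: 0.0619
```

Run:
```python
from h import *
o,p,d=snap('wrist','w6.png')
objs(o,d,regs={'jar':([.38,-.4,.035],[.5,-.25,.075]),'bow':([.4,-.19,.04],[.5,-.1,.08]),'stand':([.4,-.19,.015],[.5,-.1,.034])})
to(.44,.003,.2)
```

```text
jar 1246 rect [ 435.1 -313.5] [34.7 36.6] 13.4 circ [ 433.9 -313.7] 18.8 zmax 0.058
bow 787 rect [ 440.8 -150.2] [30.1 10.9] 10.5 circ [ 440.7 -149.9] 15.3 zmax 0.065
stand 2211 rect [ 440.8 -150.2] [60.  46.5] 10.8 circ [ 440.8 -150. ] 37.4 zmax 0.032
t 12.6 pos [ 435.1 -314.2  190.9] rot [ 1.7994e+02 -5.0000e-02 -9.2000e-01] F [-0.5 -0.5 -0.8] w 61.7
turn about tool z 0.0 then shift mm [-2.000e-01 -3.173e+02 -9.100e+00]
```

View pics/w6.png

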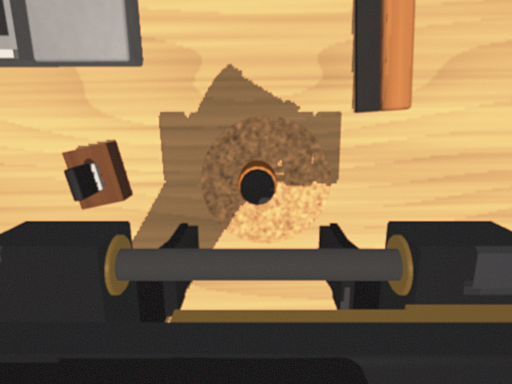

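Emit:
servo_tool:
  commands: [0, -25, 0, 0, 0, 0, 0, -45, 0, 0, 0, 0, 0, -45, 0, 0, 0, 0, 0, -45, 0, 0, 0, 0, 0, -45, 0, 0, 0, 0, 0, -45, 0, 0, 0, 0, 0, -42, 0, 0, 0, 0, 0, -25, 0, 0, 0, 0, 0, 0, 0, 0, 0, 0]

```text
time_s: 13.5
tool_pos: [0.4387, 0.0069, 0.1887]
tool_rot: [-179.9, 0.2, -0.5]
force: [0.3, -0.0, 0.1]
grip_width: 0.0617
```

Run:
```python
from h import *
snap('wrist');o,p,d=snap('wrist','w7.png')
objs(o,d,regs={'tB':([.39,-.06,.04],[.5,.045,.065]),'tA':([.38,.048,.04],[.5,.14,.065])})
to(.439,.003,.010)
```

```text
tB 2290 rect [434.1  16.9] [45.5 75.9] 20.8 circ [427.7  15.5] 40.2 zmax 0.051
tA 1149 rect [419.3  62.6] [29.2 45.6] 90.0 circ [419.3  54.8] 22.9 zmax 0.051
t 13.6 pos [438.9   2.5 188.8] rot [ 1.7999e+02  1.7000e-01 -8.6000e-01] F [-0.1 -0.9 -0.8] w 62.2
turn about tool z 0.0 then shift mm [  0.   -0.5 178.8]
```

View pics/w7.png

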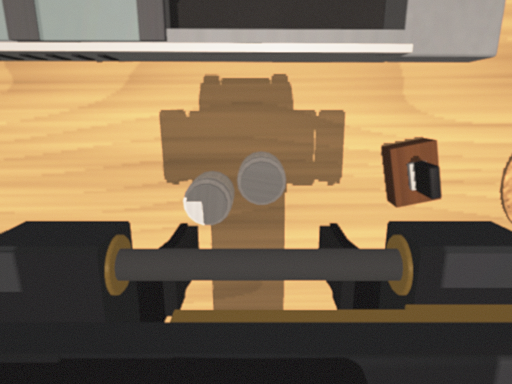

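TinA (209,198) has been knocked right up to tinB (262,178). I'll refit both.

Run:
```python
from h import *
snap('wrist');o,p,d=snap('wrist','w8.png')
P=cloud('wrist',d,o)
m=((P[...,2]>.038)&(P[...,2]<.065)&(P[...,0]>.36)&(P[...,0]<.5)&(P[...,1]>-.06)&(P[...,1]<.13)).astype(np.uint8)
m=cv2.erode(m,np.ones((7,7)))
n,l=cv2.connectedComponents(m)
for k in range(1,n):
    q=P[l==k]
    if len(q)>50: print(len(q),np.round(np.r_[(q.min(0)+q.max(0))/2],4),np.ptp(q,axis=0),cv2.minEnclosingCircle((q[:,:2]*1000).astype(np.float32)))
print(o['tool_pos'])
```

```text
1186 [0.4408 0.0023 0.0478] [0.03683403 0.03814222 0.00878894] ((440.40875244140625, 2.3982455730438232), 19.22368621826172)
967 [0.4211 0.0536 0.047 ] [0.03687608 0.03620857 0.00975537] ((421.2910461425781, 53.53628158569336), 18.756011962890625)
[0.43914063 0.00173464 0.18902491]
```

Emit:
servo_tool:
  commands: [0, 0, 0, 0, 0, 7.4, 0, 0, 0, 0, 0, 7.4, 0, 0, 0, 0, 0, 7.4, 0, 0, 0, 0, 0, 7.4, 0, 0, 0, 0, 0, 7.4, 0, 0, 0, 0, 0, 7.4, 0, 0, 25, 0, 0, 0, 0, 0, 35, 0, 0, 0, 0, 0, 20, 0, 0, 0, 0, 0, 0, 0, 0, 0]

```text
time_s: 14.7
tool_pos: [0.4372, 0.0014, 0.1073]
tool_rot: [179.8, 0.3, -45.5]
force: [0.6, -0.4, 0.0]
grip_width: 0.0621
```

Run:
```python
from h import *
snap('wrist')
to(.4406,.0023,.010)
print(monitor.get_obs()['qpos'])
```

```text
t 14.75 pos [438.8   1.7 109.1] rot [179.9    0.18 -45.44] F [-0.3 -0.1  0.4] w 61.9
turn about tool z 0.0 then shift mm [ 0.8 -1.7 99.1]
[  39.00279529   -0.61739315  -41.89692497  118.28735845   -0.54242211
   62.36895538 -138.07903629]
```

Emit:
servo_tool:
  commands: [1, -2, 20, 0, 0, 0, 0, 0, 30, 0, 0, 0, 0, 0, 25, 0, 0, 0, 0, 0, 15, 0, 0, 0, 0, 0, 7, 0, 0, 0, 0, 0, 1, 0, 0, 0, 0, 0, 0, 0, 0, 0]

```text
time_s: 15.45
tool_pos: [0.4433, 0.0031, 0.0134]
tool_rot: [-179.9, -0.1, -45.4]
force: [0.3, 0.1, -0.3]
grip_width: 0.0621
```

Emit:
servo_tool:
  commands: [0, 0, 0, 0, 0, 0, 0, 0, 0, 0, 0, 0, 0, 0, 0, 0, 0, 0, 0, 0, 0, 0, 0, 0]
  jaw: 25
  newtons: 20

```text
time_s: 15.85
tool_pos: [0.4424, 0.003, 0.0129]
tool_rot: [180.0, -0.1, -45.3]
force: [-1.8, -0.9, 4.1]
grip_width: 0.0453
```

Run:
```python
from h import *
to(.6325,-.059,.12,-10)
print(monitor.get_obs()['qpos'])
```

```text
t 15.85 pos [442.4   3.   12.9] rot [ 1.7998e+02 -5.0000e-02 -4.5330e+01] F [-1.8 -0.9  4.1] w 45.3
turn about tool z -35.33 then shift mm [ 198.    28.1 -107.1]
[  36.37007042    9.589548    -42.07071533  122.89300213    8.4165698
   50.24741146 -146.03140544]
```

Emit:
servo_tool:
  commands: [0, 0, -20, 0, 0, 0, 0, 0, -35, 0, 0, 0, 0, 0, -35, 0, 0, 0, 0, 0, -17, 0, 0, 0, 0, 0, 0, 0, 0, -7, 0, 0, 0, 0, 0, -7, 0, 0, 0, 0, 0, -7, 0, 0, 0, 0, 0, -7, 0, 0, 0, 0, 0, -7, 0, 0, 0, 0, 0, 0]

```text
time_s: 16.85
tool_pos: [0.4419, 0.0036, 0.1191]
tool_rot: [180.0, 0.0, -10.3]
force: [0.8, 0.5, -1.3]
grip_width: 0.046
```

Run:
```python
from h import *
to(.6325,-.059,.12)
```

```text
t 16.85 pos [441.9   3.6 119.1] rot [ 1.800e+02  2.000e-02 -1.029e+01] F [ 0.8  0.5 -1.3] w 46.0
turn about tool z 0.0 then shift mm [198.7  27.5  -0.9]
```

Emit:
servo_tool:
  commands: [20, 3, 0, 0, 0, 0, 40, 6, 0, 0, 0, 0, 42, 6, 0, 0, 0, 0, 42, 6, 0, 0, 0, 0, 35, 4, 0, 0, 0, 0, 19, 2, 0, 0, 0, 0, 0, 0, 20, 0, 0, 0, 0, 0, 30, 0, 0, 0, 0, 0, 25, 0, 0, 0, 0, 0, 0, 0, 0, 0]

```text
time_s: 17.85
tool_pos: [0.6286, -0.0587, 0.0399]
tool_rot: [180.0, 0.5, -10.5]
force: [-0.7, 0.1, -1.6]
grip_width: 0.0455
```

Run:
```python
from h import *
to(.6315,-.059,.0195)
```

```text
t 17.85 pos [628.6 -58.7  39.9] rot [179.98   0.48 -10.48] F [-0.7  0.1 -1.6] w 45.5
turn about tool z 0.0 then shift mm [ 2.9 -0.2 20.4]
```

Emit:
servo_tool:
  commands: [0, 0, 12, 0, 0, 0, 0, 0, 6, 0, 0, 0, 0, 0, 0, 0, 0, 0, 0, 0, 0, 0, 0, 0]

```text
time_s: 18.25
tool_pos: [0.6327, -0.0586, 0.0271]
tool_rot: [180.0, -0.1, -10.3]
force: [-0.3, 0.2, -1.6]
grip_width: 0.0459
```

Emit:
servo_tool:
  commands: [0, 0, 5, 0, 0, 0, 0, 0, 2, 0, 0, 0, 0, 0, 0, 0, 0, 0, 0, 0, 0, 0, 0, 0]

```text
time_s: 18.65
tool_pos: [0.6322, -0.0586, 0.0194]
tool_rot: [180.0, -0.0, -10.3]
force: [0.3, -0.9, -1.3]
grip_width: 0.0455
```

Emit:
servo_tool:
  commands: [0, 0, 0, 0, 0, 0, 0, 0, 0, 0, 0, 0, 0, 0, 0, 0, 0, 0, 0, 0, -15, 0, 0, 0, 0, 0, -35, 0, 0, 0, 0, 0, -40, 0, 0, 0, 0, 0, -40, 0, 0, 0, 0, 0, -40, 0, 0, 0, 0, 0, -10, 0, 0, 0]
  jaw: 65

```text
time_s: 19.55
tool_pos: [0.635, -0.0581, 0.2064]
tool_rot: [-180.0, -0.6, -10.3]
force: [-0.1, 0.4, 0.2]
grip_width: 0.0647
```

Run:
```python
from h import *
to(.423,.0535,.2,-1)
print(monitor.get_obs()['qpos'])
o,p,d=snap('scene','s9.png')
o,p,d=snap('side','d9.png')
a=cv2.imread('pics/s9.png')[120:330,100:400]; b=cv2.imread('pics/d9.png')[130:340,150:350]
cv2.imwrite('pics/z9.png',np.hstack([cv2.resize(a,None,fx=1.6,fy=1.6,interpolation=2),cv2.resize(b,None,fx=1.6,fy=1.6,interpolation=2)]))
```

```text
t 19.55 pos [635.  -58.1 206.4] rot [-179.98   -0.56  -10.3 ] F [-0.1  0.4  0.2] w 64.7
turn about tool z -9.3 then shift mm [-213.9 -107.8    6.4]
[  33.92288746   21.36383425  -39.95372767   85.76912626   13.98942775
   77.35050371 -107.32935832]
```

View pics/z9.png

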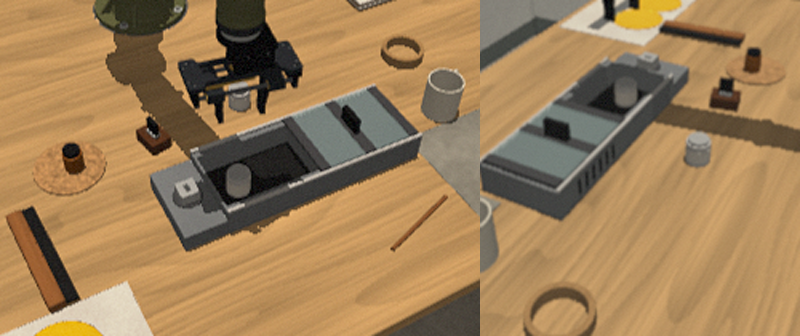

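Emit:
servo_tool:
  commands: [0, 0, 0, 0, 0, -4.7, 0, 0, 0, 0, 0, -4.7, -20, -10, 0, 0, 0, 0, -40, -20, 0, 0, 0, 0, -42, -21, 0, 0, 0, 0, -42, -21, 0, 0, 0, 0, -40, -20, 0, 0, 0, 0, -28, -14, 0, 0, 0, 0, 0, 0, 0, 0, 0, 0, 0, 0, 0, 0, 0, 0]

```text
time_s: 20.65
tool_pos: [0.4213, 0.0503, 0.1987]
tool_rot: [179.9, 0.0, -0.9]
force: [0.8, 0.1, 0.5]
grip_width: 0.0649
```

Run:
```python
from h import *
snap('wrist');o,p,d=snap('wrist','w10.png')
objs(o,d,regs={'tA':([.37,-.02,.038],[.5,.14,.065])})
to(.4215,.0535,.0125)
```

```text
tA 1716 rect [419.7  54.7] [45.  45.2] 46.2 circ [419.4  54.4] 23.0 zmax 0.051
t 20.75 pos [422.2  50.1 198.9] rot [-1.7997e+02  3.0000e-02 -9.8000e-01] F [-0.6 -0.4  1.1] w 65.0
turn about tool z 0.0 then shift mm [ -0.8  -3.4 186.4]
```

View pics/w10.png

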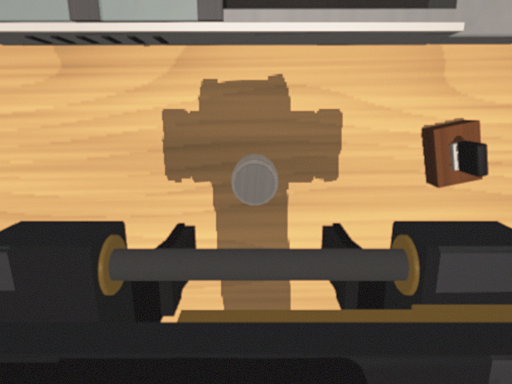

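Emit:
servo_tool:
  commands: [-2, -4, 20, 0, 0, 0, 0, 0, 40, 0, 0, 0, 0, 0, 45, 0, 0, 0, 0, 0, 40, 0, 0, 0, 0, 0, 25, 0, 0, 0, 0, 0, 12, 0, 0, 0, 0, 0, 3, 0, 0, 0, 0, 0, 0, 0, 0, 0, 0, 0, 0, 0, 0, 0]

```text
time_s: 21.65
tool_pos: [0.4209, 0.0549, 0.0149]
tool_rot: [-180.0, -0.1, -1.0]
force: [-0.1, -0.5, -0.8]
grip_width: 0.0646
```

Emit:
servo_tool:
  commands: [0, 0, 0, 0, 0, 0, 0, 0, 0, 0, 0, 0, 0, 0, 0, 0, 0, 0, 0, 0, 0, 0, 0, 0]
  jaw: 25

```text
time_s: 22.05
tool_pos: [0.4203, 0.0545, 0.0148]
tool_rot: [180.0, -0.1, -0.9]
force: [0.0, -1.0, 2.1]
grip_width: 0.0452
```

Emit:
servo_tool:
  commands: [0, 0, -20, 0, 0, 0, 0, 0, -35, 0, 0, 0, 0, 0, -35, 0, 0, 0, 20, 2, -17, 0, 0, 0, 40, 4, 0, 0, 0, 0, 42, 5, 0, 0, 0, 0, 42, 5, 0, 0, 0, 0, 40, 4, 0, 0, 0, 0, 28, 3, 0, 0, 0, 0, 0, 0, 0, 0, 0, 0]

```text
time_s: 23.05
tool_pos: [0.6342, 0.0271, 0.1198]
tool_rot: [-179.9, -0.0, -1.1]
force: [-0.1, -0.1, -2.0]
grip_width: 0.0459
```

Run:
```python
from h import *
snap('side')
to(.6325,.028,.0215)
```

```text
t 23.1 pos [632.   28.1 119.9] rot [-1.7991e+02  1.2000e-01 -9.8000e-01] F [-1.1  0.5 -1.8] w 45.4
turn about tool z 0.0 then shift mm [ 0.5  0.1 98.4]
```

Emit:
servo_tool:
  commands: [0, 0, 20, 0, 0, 0, 0, 0, 30, 0, 0, 0, 0, 0, 25, 0, 0, 0, 0, 0, 15, 0, 0, 0, 0, 0, 6, 0, 0, 0, 0, 0, 2, 0, 0, 0, 0, 0, 0, 0, 0, 0, 0, 0, 0, 0, 0, 0]

```text
time_s: 23.9
tool_pos: [0.6324, 0.0286, 0.0247]
tool_rot: [180.0, -0.1, -0.9]
force: [0.7, 0.5, -1.3]
grip_width: 0.0455
```

Emit:
servo_tool:
  commands: [0, 0, 0, 0, 0, 0, 0, 0, 0, 0, 0, 0, 0, 0, 0, 0, 0, 0, 0, 0, -15, 0, 0, 0, 0, 0, -35, 0, 0, 0, 0, 0, -40, 0, 0, 0, 0, 0, -40, 0, 0, 0, 0, 0, -40, 0, 0, 0, 0, 0, -10, 0, 0, 0, 0, 0, 0, 0, 0, 0]
  jaw: 65

```text
time_s: 24.9
tool_pos: [0.6329, 0.0289, 0.2066]
tool_rot: [180.0, -0.3, -0.9]
force: [-0.0, -0.5, -0.7]
grip_width: 0.0648
```

Run:
```python
from h import *
snap('wrist');o,p,d=snap('wrist','w11.png')
objs(o,d,regs={'T1':([.57,-.11,.035],[.69,-.02,.065]),'T2':([.57,-.01,.035],[.69,.07,.065])})
to(.6345,.1855,.077)
o,p,d=snap('scene','s11.png')
o,p,d=snap('side','d11.png')
a=cv2.imread('pics/s11.png')[120:330,100:400]; b=cv2.imread('pics/d11.png')[130:340,150:350]
cv2.imwrite('pics/z11.png',np.hstack([cv2.resize(a,None,fx=1.6,fy=1.6,interpolation=2),cv2.resize(b,None,fx=1.6,fy=1.6,interpolation=2)]))
```

```text
T1 1888 rect [630.8 -57.3] [45.5 45.7] 12.3 circ [630.6 -57.4] 23.2 zmax 0.057
T2 1798 rect [632.1  28.6] [45.4 45.4] 26.0 circ [631.9  28.5] 23.1 zmax 0.057
t 25.0 pos [631.   28.2 202.8] rot [ 1.7997e+02  5.0000e-02 -9.2000e-01] F [ 1.1 -0.7 -1. ] w 65.1
turn about tool z 0.0 then shift mm [   0.9 -157.3  125.8]
```

View pics/z11.png

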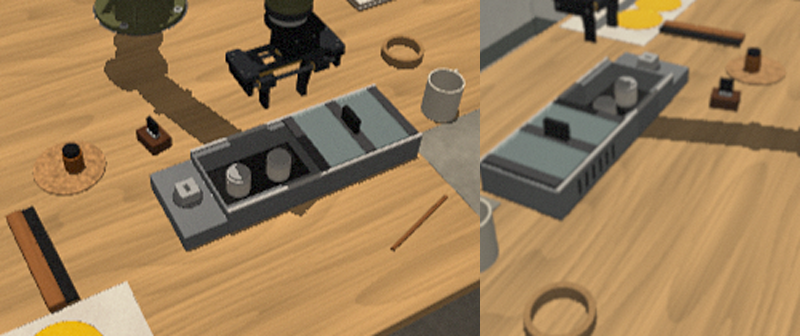

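View pics/w11.png

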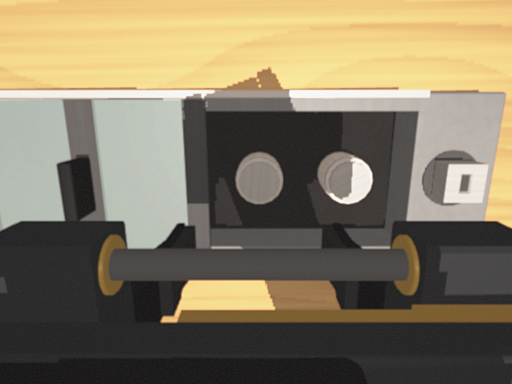

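Both tins stand upright in the well and the jar is on the coaster. Now I close the guard.

Emit:
servo_tool:
  commands: [0, -25, 0, 0, 0, 0, 0, -45, 0, 0, 0, 0, 1, -45, 10, 0, 0, 0, 0, -32, 25, 0, 0, 0, 0, -10, 30, 0, 0, 0, 0, 0, 30, 0, 0, 0, 0, 0, 20, 0, 0, 0, 0, 0, 8, 0, 0, 0, 0, 0, 2, 0, 0, 0, 0, 0, 0, 0, 0, 0]

```text
time_s: 26.1
tool_pos: [0.6352, 0.1854, 0.0785]
tool_rot: [-180.0, 0.0, -0.9]
force: [-0.7, 0.4, 0.3]
grip_width: 0.0651
```

Emit:
servo_tool:
  commands: [0, 0, 0, 0, 0, 0, 0, 0, 0, 0, 0, 0, 0, 0, 0, 0, 0, 0, 0, 0, 0, 0, 0, 0, 0, 0, 0, 0, 0, 0, 0, 0, 0, 0, 0, 0, 0, 0, 0, 0, 0, 0, 0, 0, 0, 0, 0, 0]
  jaw: 0
  newtons: 25

```text
time_s: 26.9
tool_pos: [0.635, 0.1853, 0.0783]
tool_rot: [180.0, 0.0, -0.9]
force: [0.2, -0.3, -0.1]
grip_width: 0.0119
```

Emit:
servo_tool:
  commands: [0, 5, 0, 0, 0, 0, 0, 15, 0, 0, 0, 0, 0, 25, 0, 0, 0, 0, 0, 28, 0, 0, 0, 0, 0, 28, 0, 0, 0, 0, 0, 28, 0, 0, 0, 0, 0, 28, 0, 0, 0, 0, 0, 22, 0, 0, 0, 0, 0, 10, 0, 0, 0, 0, 0, 5, 0, 0, 0, 0]

```text
time_s: 27.9
tool_pos: [0.632, -0.0098, 0.0783]
tool_rot: [-180.0, -0.0, -1.0]
force: [1.3, 1.6, -2.2]
grip_width: 0.0119
```

Emit:
servo_tool:
  commands: [0, 3, 0, 0, 0, 0, 0, 2, 0, 0, 0, 0, 0, 2, 0, 0, 0, 0, 0, 0, 0, 0, 0, 0]

```text
time_s: 28.3
tool_pos: [0.632, -0.0146, 0.0783]
tool_rot: [-180.0, -0.0, -0.9]
force: [3.0, 1.8, -2.8]
grip_width: 0.0116
```

Emit:
servo_tool:
  commands: [0, 2, 0, 0, 0, 0, 0, 2, 0, 0, 0, 0, 0, 2, 0, 0, 0, 0, 0, 0, 0, 0, 0, 0]

```text
time_s: 28.7
tool_pos: [0.632, -0.0146, 0.0783]
tool_rot: [-179.5, -0.1, -0.7]
force: [4.1, 11.4, -5.4]
grip_width: 0.0119
```

Guard hit its stop after 200 mm of travel. I'll release it and back away. Turning clockwise from a yaw near 0 would run joint 7 to its limit, so I'll take the key with the gripper half-turned.

Emit:
servo_tool:
  commands: [0, -6, 0, 0, 0, 0, 0, 0, 0, 0, 0, 0]

```text
time_s: 28.9
tool_pos: [0.632, -0.0146, 0.0783]
tool_rot: [-180.0, -0.0, -0.8]
force: [2.4, 4.4, -3.5]
grip_width: 0.0116
```

Emit:
servo_tool:
  commands: [0, 0, 0, 0, 0, 0, 0, 0, 0, 0, 0, 0, 0, 0, 0, 0, 0, 0, 0, 0, 0, 0, 0, 0, 0, 0, -15, 0, 0, 0, 0, 0, -35, 0, 0, 0, 0, 0, -40, 0, 0, 0, 0, 0, -30, 0, 0, 0, 0, 0, 0, 0, 0, 0]
  jaw: 50

```text
time_s: 29.8
tool_pos: [0.6348, -0.0149, 0.205]
tool_rot: [180.0, -0.6, -0.9]
force: [0.3, 0.6, 0.3]
grip_width: 0.0501
```

Run:
```python
from h import *
snap('wrist');o,p,d=snap('wrist','w12.png')
objs(o,d,regs={'bar':([.57,-.1,.085],[.69,.06,.11]),'barrel':([.6,-.2,.055],[.66,-.135,.08])})
print(monitor.get_obs()['qpos'])
to(.55,-.15,.2)
```

```text
bar 902 rect [632.  -14.2] [11.6 49.9] 89.0 circ [632.  -13.7] 25.2 zmax 0.102
barrel 1676 rect [ 629.7 -161.2] [37.1 36. ] 89.6 circ [ 629.4 -161.2] 25.4 zmax 0.066
[  36.76807341   23.85348629  -49.33951358   86.38514235   18.34303121
   78.03617716 -104.84534387]
t 29.9 pos [632.3 -15.6 200.1] rot [ 1.7996e+02 -1.3000e-01 -9.2000e-01] F [ 0.1  0.2 -0.2] w 49.8
turn about tool z 0.0 then shift mm [-8.010e+01  1.357e+02  1.000e-01]
```

View pics/w12.png

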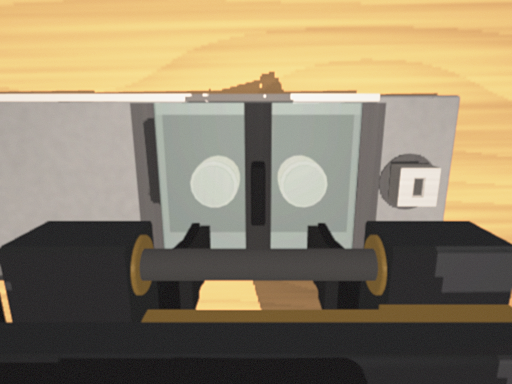

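Guard shut with both tins visible under the pane (215,182 and 303,182). Now move and turn.

Emit:
servo_tool:
  commands: [-20, 30, 0, 0, 0, 0, -25, 42, 0, 0, 0, 0, -25, 42, 0, 0, 0, 0, -10, 21, 0, 0, 0, 0, 0, 0, 0, 0, 0, -8.5, 0, 0, 0, 0, 0, -8.5, 0, 0, 0, 0, 0, -8.5, 0, 0, 0, 0, 0, -8.5, 0, 0, 0, 0, 0, -8.5, 0, 0, 0, 0, 0, -8.5]

```text
time_s: 30.9
tool_pos: [0.5486, -0.1493, 0.1972]
tool_rot: [-179.9, 0.1, 50.4]
force: [0.1, -0.6, 0.5]
grip_width: 0.0499
```

Emit:
servo_tool:
  commands: [0, 0, 0, 0, 0, -8.5, 0, 0, 0, 0, 0, -8.5, 0, 0, 0, 0, 0, -8.5, 0, 0, 0, 0, 0, -8.5, 0, 0, 0, 0, 0, -8.5, 0, 0, 0, 0, 0, -8.5, 0, 0, 0, 0, 0, -8.5, 0, 0, 0, 0, 0, -8.5, 0, 0, 0, 0, 0, -8.5, 0, 0, 0, 0, 0, -8.5]

```text
time_s: 31.9
tool_pos: [0.5487, -0.1493, 0.1972]
tool_rot: [-179.9, -0.1, 135.4]
force: [-0.1, 0.9, 0.2]
grip_width: 0.0503
```

Run:
```python
from h import *
print(monitor.get_obs()['qpos'])
to(.4408,-.1502,.1,-169.4)
```

```text
[ 70.85839266  24.76955754 -73.0659999   95.13711657  24.11890105
  78.418088    39.63898364]
t 31.9 pos [ 548.7 -149.3  197.2] rot [-1.7993e+02 -1.1000e-01  1.3543e+02] F [-0.1  0.9  0.2] w 50.3
turn about tool z -55.17 then shift mm [106.2  19.   97.2]
```

Emit:
servo_tool:
  commands: [0, 0, 0, 0, 0, -8, 0, 0, 0, 0, 0, -8, 0, 0, 0, 0, 0, -8]

```text
time_s: 32.2
tool_pos: [0.5487, -0.1493, 0.1972]
tool_rot: [-180.0, -0.1, 159.4]
force: [0.1, -0.1, -0.1]
grip_width: 0.0501
```

Run:
```python
from h import *
print(monitor.get_obs()['qpos'])
to(.4408,-.1502,.1,-169.4)
```

```text
[ 72.21904474  26.79124616 -75.98263031  95.10840846  26.38096828
  79.27360147  61.92497448]
t 32.2 pos [ 548.7 -149.3  197.2] rot [-1.7999e+02 -1.4000e-01  1.5942e+02] F [ 0.1 -0.1 -0.1] w 50.1
turn about tool z -31.18 then shift mm [106.2  19.   97.2]
```

Emit:
servo_tool:
  commands: [0, 0, 0, 0, 0, -8, 0, 0, 0, 0, 0, -8, 0, 0, 0, 0, 0, -8, 0, 0, 0, 0, 0, -7.2, 0, 0, 0, 0, 0, 0]

```text
time_s: 32.7
tool_pos: [0.5489, -0.1493, 0.1973]
tool_rot: [179.9, -0.1, -169.7]
force: [-0.1, -0.8, 1.2]
grip_width: 0.0502
```

Run:
```python
from h import *
print(monitor.get_obs()['qpos'])
to(.4408,-.1502,.1,-169.4)
```

```text
[ 72.80991631  27.86356666 -77.41557398  95.08242408  27.56984649
  79.75130521  91.92209713]
t 32.7 pos [ 548.9 -149.3  197.3] rot [ 1.7994e+02 -1.0000e-01 -1.6970e+02] F [-0.1 -0.8  1.2] w 50.2
turn about tool z -0.3 then shift mm [106.4  19.   97.3]
```

Run:
```python
from h import *
snap('wrist');o,p,d=snap('wrist','w13.png')
objs(o,d,regs={'bow':([.4,-.19,.045],[.5,-.1,.08]),'bowtop':([.4,-.19,.06],[.5,-.1,.08]),'stand':([.4,-.19,.018],[.5,-.1,.032])})
```

```text
bow 488 rect [ 441.2 -149.4] [30.2 10.1] 10.5 circ [ 441.1 -149.2] 15.2 zmax 0.065
bowtop 464 rect [ 441.  -149.5] [29.8 10. ] 10.2 circ [ 441.1 -149.3] 15.1 zmax 0.065
stand 2719 rect [ 441.  -149.3] [60.2 45.1] 11.0 circ [ 441.4 -149.2] 37.2 zmax 0.031
```

View pics/w13.png

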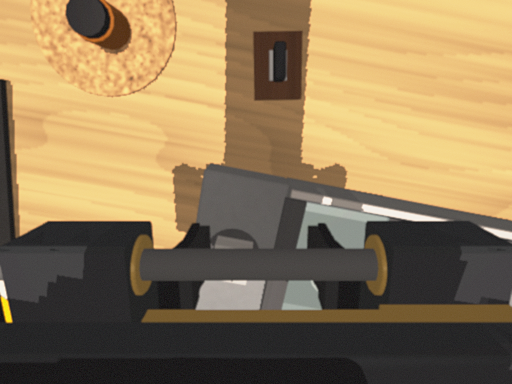

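Emit:
servo_tool:
  commands: [20, 3, 15, 0, 0, 0, 35, 6, 25, 0, 0, 0, 32, 6, 25, 0, 0, 0, 15, 3, 15, 0, 0, 0, 4, 0, 10, 0, 0, 0, 0, 0, 0, 0, 0, 0, 0, 0, 0, 0, 0, 0]
  jaw: 40

```text
time_s: 33.5
tool_pos: [0.4437, -0.1504, 0.1092]
tool_rot: [180.0, 0.1, -169.7]
force: [0.7, 0.2, 0.1]
grip_width: 0.0404
```

Run:
```python
from h import *
snap('side')
to(.441,-.1497,.036,-169.5)
print(monitor.get_obs()['qpos'])
```

```text
t 33.55 pos [ 444.1 -150.2  109.4] rot [ 1.7998e+02  1.6000e-01 -1.6970e+02] F [-0.6  0.  -0.3] w 40.0
turn about tool z -0.2 then shift mm [ 2.9  1.  73.4]
[ 88.66973328  12.10176617 -77.83629309 114.24168665  13.13141536
  63.63640293 105.51728334]
```

Emit:
servo_tool:
  commands: [2, 1, 15, 0, 0, 0, 1, 0, 25, 0, 0, 0, 0, 0, 20, 0, 0, 0, 0, 0, 10, 0, 0, 0, 0, 0, 3, 0, 0, 0, 0, 0, 0, 0, 0, 0, 0, 0, 0, 0, 0, 0]

```text
time_s: 34.25
tool_pos: [0.4399, -0.1501, 0.0361]
tool_rot: [-180.0, 0.1, -169.7]
force: [0.5, 0.1, 0.7]
grip_width: 0.0404
```

Run:
```python
from h import *
to(.441,-.1497,.036,-169.5)
```

```text
t 34.25 pos [ 439.9 -150.1   36.1] rot [-1.7996e+02  7.0000e-02 -1.6971e+02] F [0.5 0.1 0.7] w 40.4
turn about tool z -0.21 then shift mm [-1.1  0.2  0.1]
```

Emit:
servo_tool:
  commands: [-1, 0, 0, 0, 0, 0, 0, 0, 0, 0, 0, 0, 0, 0, 0, 0, 0, 0, 0, 0, 0, 0, 0, 0, 0, 0, 0, 0, 0, 0, 0, 0, 0, 0, 0, 0]
  jaw: 0
  newtons: 35

```text
time_s: 34.85
tool_pos: [0.44, -0.1501, 0.0354]
tool_rot: [-180.0, -0.0, -169.7]
force: [-0.1, -0.8, 1.4]
grip_width: 0.0096
```

Run:
```python
from h import *
to(.441,-.1497,.036,-169.5)
```

```text
t 34.85 pos [ 440.  -150.1   35.4] rot [-1.7998e+02 -1.0000e-02 -1.6973e+02] F [-0.1 -0.8  1.4] w 9.6
turn about tool z -0.23 then shift mm [-1.   0.2 -0.6]
```

Emit:
servo_tool:
  commands: [0, 0, -10, 0, 0, 0, 0, 0, -25, 0, 0, 0, 0, 0, -35, 0, 0, 0, 0, 0, -25, 0, 0, 0, 0, 0, -5, 0, 0, 5.6, 0, 0, 0, 0, 0, 5.6, 0, 0, 0, 0, 0, 0, 0, 0, 0, 0, 0, 0]

```text
time_s: 35.65
tool_pos: [0.4399, -0.1497, 0.1355]
tool_rot: [-180.0, -0.0, 179.2]
force: [-0.8, 0.6, -0.9]
grip_width: 0.0096
```

Run:
```python
from h import *
snap('side')
to(.6296,-.1613,.135,179.1)
```

```text
t 35.7 pos [ 439.9 -149.6  135.3] rot [ 1.7999e+02 -2.0000e-02  1.7921e+02] F [0.4 0.5 0.1] w 9.5
turn about tool z 0.11 then shift mm [-189.9   -8.7    0.3]
```

Emit:
servo_tool:
  commands: [-15, -1, 0, 0, 0, 0, -35, -2, 0, 0, 0, 0, -40, -2, 0, 0, 0, 0, -40, -2, 0, 0, 0, 0, -35, -2, 0, 0, 0, 0, -18, 0, 0, 0, 0, 0, -6, 0, 0, 0, 0, 0, 0, 0, 0, 0, 0, 0, 0, 0, 0, 0, 0, 0]

```text
time_s: 36.6
tool_pos: [0.6279, -0.1619, 0.1351]
tool_rot: [-180.0, -0.1, 179.1]
force: [-0.4, -0.4, -0.3]
grip_width: 0.0098
```

Run:
```python
from h import *
o,p,d=snap('scene','s14.png')
objs(o,d,'scene',{'tip':([.59,-.2,.095],[.67,-.12,.128])})
o,p,d=snap('side','d14.png')
objs(o,d,'side',{'tip':([.59,-.2,.095],[.67,-.12,.128])})
a=cv2.imread('pics/s14.png')[150:290,160:290]; b=cv2.imread('pics/d14.png')[110:210,200:300]
cv2.imwrite('pics/z14.png',np.hstack([cv2.resize(a,(390,420),interpolation=2),cv2.resize(b,(400,420),interpolation=2)]))
to(.6286,-.1613,.11,179.1)
print(monitor.get_obs()['qpos'])
```

```text
tip 10 rect [ 631.8 -162.1] [21.7  2.9] 1.9 circ [ 631.8 -162.3] 10.9 zmax 0.127
tip 22 rect [ 628.7 -161.2] [13.9  6.7] 26.9 circ [ 629.3 -162.4] 7.1 zmax 0.125
t 36.7 pos [ 627.8 -162.4  135.5] rot [-1.7995e+02 -4.0000e-02  1.7907e+02] F [ 0.4 -1.2 -0. ] w 9.9
turn about tool z -0.03 then shift mm [-0.8  1.1 25.5]
[ 55.37820076  34.12889366 -60.38234176  88.00677776  30.28126258
  75.66948213  80.68258306]
```

View pics/z14.png

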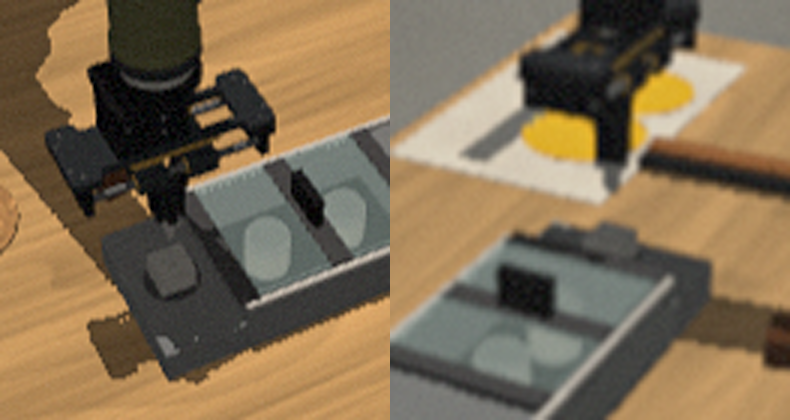

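Emit:
servo_tool:
  commands: [-0.5, 0.5, 10, 0, 0, 0, 0, 0, 14, 0, 0, 0, 0, 0, 8, 0, 0, 0, 0, 0, 0, 0, 0, 0, 0, 0, 0, 0, 0, 0]

```text
time_s: 37.2
tool_pos: [0.6291, -0.1614, 0.1029]
tool_rot: [180.0, -0.0, 179.1]
force: [0.0, 0.3, -0.5]
grip_width: 0.0094
```

Run:
```python
from h import *
for i in range(3):
    snap('side'); to(.6286,-.1613,.095,179.1)
```

```text
t 37.25 pos [ 629.5 -161.3  103.4] rot [1.7999e+02 1.0000e-02 1.7908e+02] F [0.5 0.5 0.5] w 10.1
turn about tool z -0.02 then shift mm [ 0.9 -0.   8.4]
t 37.3 pos [ 629.7 -161.3  103.7] rot [-1.8000e+02  3.0000e-02  1.7909e+02] F [ 0.8 -0.3 -0.2] w 9.8
turn about tool z -0.01 then shift mm [ 1.1 -0.   8.7]
t 37.35 pos [ 629.8 -161.3  103.8] rot [-1.7999e+02  5.0000e-02  1.7909e+02] F [ 0.5 -0.3 -0.8] w 9.5
turn about tool z -0.01 then shift mm [1.2 0.  8.8]
```

Emit:
servo_tool:
  commands: [1, 0, 4, 0, 0, 0, 0, 0, 4, 0, 0, 0, 0, 0, 3, 0, 0, 0, 0, 0, 3, 0, 0, 0, 0, 0, 0, 0, 0, 0]

```text
time_s: 37.85
tool_pos: [0.628, -0.1614, 0.0887]
tool_rot: [180.0, -0.1, 179.1]
force: [-0.9, 0.5, -0.9]
grip_width: 0.0098
```

Emit:
servo_tool:
  commands: [0, 0, 4, 0, 0, 0, 0, 0, 4, 0, 0, 0, 0, 0, 3, 0, 0, 0, 0, 0, 2, 0, 0, 0, 0, 0, 0, 0, 0, 0]

```text
time_s: 38.35
tool_pos: [0.6281, -0.1614, 0.0759]
tool_rot: [180.0, -0.0, 179.1]
force: [-0.2, -0.1, -0.3]
grip_width: 0.0097
```

Emit:
servo_tool:
  commands: [0, 0, 2, 0, 0, 0, 0, 0, 2, 0, 0, 0, 0, 0, 1, 0, 0, 0, 0, 0, 0, 0, 0, 0]

```text
time_s: 38.75
tool_pos: [0.6288, -0.1614, 0.0744]
tool_rot: [-179.9, 0.0, 179.1]
force: [-6.4, -0.2, 14.8]
grip_width: 0.0095
```

Seated: contact at TCP z = 74 mm, as predicted. Turning clockwise.

Emit:
servo_tool:
  commands: [0, 0, -2, 0, 0, 4, 0, 0, 0, 0, 0, 6, 0, 0, 0, 0, 0, 6, 0, 0, 0, 0, 0, 6, 0, 0, 0, 0, 0, 6, 0, 0, 0, 0, 0, 6, 0, 0, 0, 0, 0, 0]

```text
time_s: 39.45
tool_pos: [0.6291, -0.1615, 0.0745]
tool_rot: [180.0, 0.1, 145.1]
force: [0.2, -0.2, 4.4]
grip_width: 0.0101
```

Run:
```python
from h import *
to(.6286,-.1613,.095,119)
o=monitor.get_obs();print(o['wrist_torque'],o['qpos'])
```

```text
t 39.45 pos [ 629.1 -161.5   74.5] rot [1.8000e+02 1.2000e-01 1.4506e+02] F [ 0.2 -0.2  4.4] w 10.1
turn about tool z 26.06 then shift mm [  0.4  -0.4 -20.5]
[0.03523604 0.02290616 0.01381956] [ 50.1056563   34.03945979 -51.47146652  91.41335208  28.1913058
  68.25600002  47.84667337]
```

Emit:
servo_tool:
  commands: [0, 0, 0, 0, 0, 6, 0, 0, 0, 0, 0, 6, 0, 0, 0, 0, 0, 6, 0, 0, 0, 0, 0, 5, 0, 0, 0, 0, 0, 3, 0, 0, 0, 0, 0, 2, 0, 0, 0, 0, 0, 0]

```text
time_s: 40.15
tool_pos: [0.6294, -0.1612, 0.0744]
tool_rot: [179.9, 0.1, 117.2]
force: [1.3, 0.4, 5.5]
grip_width: 0.0096
```

Run:
```python
from h import *
to(.6286,-.1613,.095,119)
o=monitor.get_obs();print(o['wrist_torque'])
```

```text
t 40.15 pos [ 629.4 -161.2   74.4] rot [1.7989e+02 9.0000e-02 1.1722e+02] F [1.3 0.4 5.5] w 9.6
turn about tool z -1.78 then shift mm [  0.4  -0.8 -20.6]
[ 0.00651342 -0.24430761 -0.02375258]
```

Emit:
servo_tool:
  commands: [0, 0, 0, 0, 0, 2, 0, 0, 0, 0, 0, 2, 0, 0, 0, 0, 0, 0]

```text
time_s: 40.45
tool_pos: [0.6295, -0.1612, 0.0745]
tool_rot: [179.9, 0.1, 113.2]
force: [0.2, 0.0, 5.7]
grip_width: 0.0098
```

Run:
```python
from h import *
to(.6286,-.1613,.095,119)
o=monitor.get_obs();print(o['wrist_torque'])
```

```text
t 40.45 pos [ 629.5 -161.2   74.5] rot [1.7988e+02 7.0000e-02 1.1321e+02] F [0.2 0.  5.7] w 9.8
turn about tool z -5.79 then shift mm [  0.3  -0.9 -20.5]
[ 0.07393348 -0.26125558  0.01050157]
```

Emit:
servo_tool:
  commands: [0, 0, 0, 0, 0, 2, 0, 0, 0, 0, 0, 2, 0, 0, 0, 0, 0, 2, 0, 0, 0, 0, 0, 0]

```text
time_s: 40.85
tool_pos: [0.6296, -0.1612, 0.0744]
tool_rot: [179.9, 0.1, 107.2]
force: [0.8, 0.1, 5.2]
grip_width: 0.0099
```

Run:
```python
from h import *
to(.6286,-.1613,.095,119)
o=monitor.get_obs();print(o['wrist_torque'])
```

```text
t 40.85 pos [ 629.6 -161.2   74.4] rot [1.7986e+02 6.0000e-02 1.0723e+02] F [0.8 0.1 5.2] w 9.9
turn about tool z -11.77 then shift mm [  0.4  -0.9 -20.6]
[ 0.07995341 -0.29341168  0.11198107]
```

Emit:
servo_tool:
  commands: [0, 0, 0, 0, 0, 2, 0, 0, 0, 0, 0, 1, 0, 0, 0, 0, 0, 0]

```text
time_s: 41.15
tool_pos: [0.6297, -0.1613, 0.0744]
tool_rot: [179.9, 0.1, 104.3]
force: [1.0, 0.2, 4.9]
grip_width: 0.0094
```

Run:
```python
from h import *
to(.6286,-.1613,.095,119)
o=monitor.get_obs();print(o['wrist_torque'])
```

```text
t 41.15 pos [ 629.7 -161.3   74.4] rot [1.7985e+02 7.0000e-02 1.0428e+02] F [1.  0.2 4.9] w 9.4
turn about tool z -14.72 then shift mm [  0.5  -1.  -20.6]
[-0.01510895 -0.3491146   0.28305661]
```

Torque about z is rising (0.28 N m), which suggests the stop. I'll relieve, release, lift and look.

Emit:
servo_tool:
  commands: [0, 0, 0, 0, 0, -3, 0, 0, 0, 0, 0, 0]

```text
time_s: 41.35
tool_pos: [0.6297, -0.1613, 0.0745]
tool_rot: [179.9, 0.1, 107.3]
force: [0.4, 0.8, 5.3]
grip_width: 0.0096
```

Emit:
servo_tool:
  commands: [0, 0, 0, 0, 0, 0, 0, 0, 0, 0, 0, 0, 0, 0, 0, 0, 0, 0, 0, 0, -5, 0, 0, 0, 0, 0, -15, 0, 0, 0, 0, 0, -35, 0, 0, 0, 0, 0, -40, 0, 0, 0, -20, 0, -30, 0, 0, 0, -30, 0, 0, 0, 0, 0, 0, 0, 0, 0, 0, 0]
  jaw: 50

```text
time_s: 42.35
tool_pos: [0.6439, -0.2152, 0.2007]
tool_rot: [179.9, 0.3, 106.7]
force: [-0.7, -1.2, -0.5]
grip_width: 0.05
```

Run:
```python
from h import *
snap('wrist');o,p,d=snap('wrist','w15.png')
objs(o,d,regs={'bow':([.59,-.2,.08],[.67,-.12,.12]),'barrel':([.59,-.2,.056],[.67,-.125,.069]),'shoulder':([.59,-.2,.0695],[.67,-.12,.076])})
to(.6286,-.1613,.095,119)
```

```text
bow 511 rect [ 629.9 -161.5] [10. 30.] 20.1 circ [ 630.1 -161.4] 15.2 zmax 0.104
barrel 1064 rect [ 630.  -161.5] [36. 36.] 28.9 circ [ 629.9 -161.8] 24.9 zmax 0.066
shoulder 178 rect [ 630.  -161.4] [15.9 25.9] 20.1 circ [ 629.9 -161.1] 14.8 zmax 0.072
t 42.45 pos [ 643. -210.  199.] rot [179.98   0.   106.99] F [-0.   0.2 -0.8] w 49.8
turn about tool z -12.01 then shift mm [ 49.6  11.  104. ]
```

View pics/w15.png

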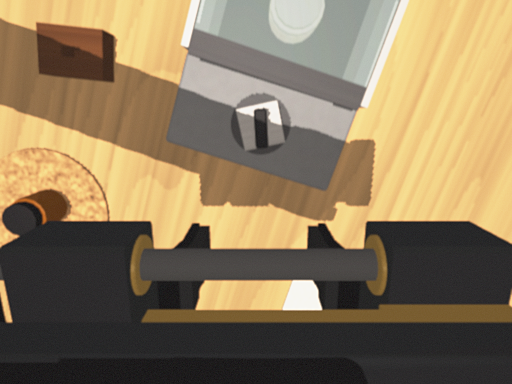

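Barrel angle is 28.9° (mod 90), so it has turned 60° to its stop. The bow top is at 104 mm, so the key is home. Final check of everything.

Run:
```python
from h import *
o,p,d=snap('scene','s16.png')
objs(o,d,'scene',{'jar':([.36,-.4,.035],[.5,-.25,.075]),'bar':([.57,-.1,.08],[.69,.06,.12])})
o,p,d=snap('side','d16.png')
objs(o,d,'side',{'jar':([.36,-.4,.035],[.5,-.25,.075]),'bar':([.57,-.1,.08],[.69,.06,.12])})
a=cv2.imread('pics/s16.png')[120:330,100:400]; b=cv2.imread('pics/d16.png')[130:340,150:350]
cv2.imwrite('pics/z16.png',np.hstack([cv2.resize(a,None,fx=1.6,fy=1.6,interpolation=2),cv2.resize(b,None,fx=1.6,fy=1.6,interpolation=2)]))
```

```text
jar 136 rect [ 437.8 -315.3] [34.6 36.1] 42.7 circ [ 436.6 -315.2] 19.4 zmax 0.061
bar 100 rect [632.9 -15.2] [14.6 53.8] 89.4 circ [632.9 -12.3] 27.3 zmax 0.104
jar 86 rect [ 434.8 -310.9] [31.4 34.6] 42.0 circ [ 433.3 -311.3] 18.0 zmax 0.061
bar 111 rect [631.5 -13.4] [49.8 15.1] 1.2 circ [631.4 -13. ] 25.0 zmax 0.104
```

View pics/z16.png

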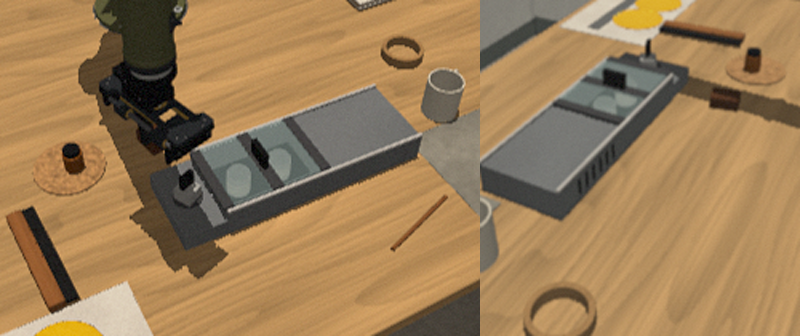

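The final pictures show the jar on the coaster, both tins under the shut guard, the key in the switch, and the bystanders where they were. The arm is clear.

```bash
python3 -c "
from h import *
print(env.sign_off())"
```

```text
the job is handed in; nothing more can be done
None
```

The whole task was carried out and handed in at about 42.6 s of robot time. Sign-off gives no verdict, so the result rests on my own checks below.

- **Guard:** it started about 22 mm ajar. I slid it fully open and later shut it against its stop; the bar's measured travel was 200 mm. While opening, it reached its end stop earlier than I expected, and the wrist force peaked at about 47 N before I backed off.
- **Jar:** it stands upright on the coaster, about 2 mm from its centre.
- **Tins:** the bench held two tins. One had been knocked up against the other during the run, so I measured both again before picking them up. Both were upright on the well floor before the guard closed, and both still show through the pane.
- **Key:** it is fully home, with the bow top at 104 mm. The barrel measures 60° clockwise, which is its stop, and the key itself sits about 9° further because of slack in the slot.
- **Bystanders:** the squeegee, tape roll and mug look unmoved in the pictures; I did not measure them again. The gripper was clear of everything at hand-in.

None of the last checks failed or disagreed.

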